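# Sweep both test faces of a housing on the sprung contact bar

## Robot

A 6-joint arm with a two-finger parallel gripper is mounted at the origin on the work surface. World frame = base frame: x ahead of the robot, y to its left, z up, the work surface at z = 0. Lengths are in m, angles in rad, forces in N, time in s.
With the tool pointing down it reaches from about 0.35 to 1 m from the base axis. Payload 7.1 kg.
Tool frame: the origin (TCP) lies midway between the tips of the shut fingers; the grasp point (between the pads) lies 19 mm behind it; y points along the fingers, x is the direction in which the jaws open and shut, and the axes are right-handed (so a half turn about y gives the same grasp; the last joint's range is limited). The gripper opens to 85 mm and grips with 20 to 120 N. Pads are 22 mm wide; open, the fingers measure 114 mm over their backs; the gripper's body (76 mm by 85 mm) begins 54 mm behind the grasp point. The pads swing forward as they close: fully open they stand 13 mm farther back than shut.
Start: joints at [1.127, 0.423, 1.63, -0, 1.089, -0.019], TCP at [0.258, 0.569, 0.198] pointing down, gripper open.
Joint ranges: [-3, 3], [-0.9, 2.11], [0.09, 2.58], [-1.31, 4.45], [0.11, 2.69], [-2.54, 2.54]. Speed limits (rad/s): [2.39, 2.39, 3.01, 3.14, 3.14, 3.14].

## Interface

Orientations are given as a rotation vector (axis times angle).
In Python, from station import ctrl gives the robot as it stands.
- The arm moves only by the shell command python3 -m pendant 'ROWS' [FORCE]. ROWS is JSON, a list of rows, each an object of numbers: "fingers": the closure, from 0 (fully open) to 1 (shut); "tx", "ty", "tz": the shift along the tool's x, y, z in cm; "twist": the turn about the tool's y in rad. A call has 1 to 8 rows; each row shifts and turns the commanded pose from where the row before left it, along the tool's axes as they then stand; what a row does not reach is not made up. A row lasts 1/10 s, in which the tool goes at most 50 mm and 8.59 degrees, less where a joint would pass 70% of its speed; a pose out of reach is approached as far as the arm can. A call with a gripper value outside its range is refused whole. The fingers move at their own pace and stop on an object; FORCE is the grip in N (left out, the last holds). Time passes only in rows, so rows that do not move let the fingers close. It gives the time, the measured TCP pose, the force and the opening at its end, in the units of the state.
- ctrl.sense(): the state, without advancing time (a new reading comes with each control period).
- ctrl.capture(name): name is "scene" or "top" or "wrist"; returns a dict with "img" (420x560x3 uint8, blue, green, red), "vfov" (degrees; the focal length in pixels is half the picture's height over the tangent of half this angle, whatever the lens; pixels are square), "cx", "cy" (the principal point, pixels), "xyz" and "attitude" of the camera in the world; the wrist camera has in their place "mount" (4x4, takes a point from camera to tool coordinates, whose origin is the TCP and whose axes are the tool frame's). Camera axes: x right, y down, z forward; pixel columns grow to the right and rows downward; lengths in m; the calibration is good to about 2 mm. A picture is of the moment at which its call begins: read the wrist's pose just before it. There is no depth.
- ctrl.close_job(): hands the job in, once; it reports no verdict.
Trained networks look in the newest picture that a camera, given by its name, has taken for a name from the list of things; names that differ only in an ending like _2 or _b are one class to them, and where a whole thing is asked for, a point or a joint stands for the part that bears it (a point fixed in the world has none). Each returns a list of dicts, best first, with "conf" (0 to 1); they miss things now and then, are a little off and sometimes report something else, mostly with a low value. They report only what shows in the picture. A call takes as long as a camera call.
- ctrl.trace(label, camera): "mask" (420x560 bool, what is visible of it) and "centre" ([column, row] in pixels, amid what is visible of it).
- ctrl.tip_of(label, camera): "centre" ([column, row] in pixels: a listed point, or the origin of a listed thing).
The state is a dict: "t": time; "qpos": joint angles; "qvel": joint speeds; "tau": joint torques, N m; "eef_pos": TCP position; "tcp_rot": TCP orientation; "ft_force": force on the tool from outside, world axes, zero at the start; "moment": the same for the moment, N m; "gripper_width": finger opening in m.
Only numpy, scipy, OpenCV 4.12 (cv2) and the standard library are available. Lean on these libraries where they do the work, as an engineer would, in place of code of your own. Each camera call takes 0.05 s, during which the arm holds its last target. There are 200 camera calls.

## Task

Test the two test faces of the aluminium housing (the flat sides that meet at the corner diagonally opposite its cut-off corner) on the sprung copper bar: with the housing upright on the bench, push the narrower test face square against the bar until the bar gives about 5 mm, never to its stop, and keeping that pressure slide it along from the bar's left end to its right end as seen from the robot. Then put the housing down, turn it and take it again so that the wider test face meets the bar, and sweep that face from left to right in the same way. Finally set the housing down upright in the middle of the black rubber pad without dropping it, let go, and leave everything else on the bench where it was.

Things in the scene. Friction and masses are not known exactly. Their poses are not given: they have to be found in the camera images.
- housing: Aluminium housing, plain-sided upright block 68 (own x) by 58 (own y) by 48 mm tall, 0.3 kg, circuit board let into its top. Origin: centre of the 68 x 58 underside, z up. Upright corner at (-x, -y) cut off at 45 degrees, 18 mm along each side. Narrower test face: +x side; wider: +y side. Grip across 58 or 68 mm, 5 mm towards +x or +y of centre to clear the cut corner.
- narrow_face (a point): centre of the narrower test face (the housing's +x side), 34 mm from the housing's axis, 24 mm up
- wide_face (a point): centre of the wider test face (the housing's +y side), 29 mm from the housing's axis, 24 mm up
- stand: Fixed steel stand with a sprung copper bar on its robot side. Origin on the bench below the middle of the resting bar's flat front, which is its plane x = 0 and looks along -x (to the robot); +y runs to the bar's left end seen from the robot. Bar 150 mm long, 10 thick, 4 to 48 mm above the bench. Base 32 to 107 mm behind the front; grey back wall 52 tall.
- test_bar (a joint): how far the sprung bar is pushed in along the stand's +x, m: 0 at rest, stop at 0.016. Spring about 0.6 N per mm, so 5 mm takes about 3 N; it springs back when released
- pad: Fixed flat black rubber pad, 140 x 140 mm, 6 mm thick; origin at the centre of its underside, on the bench
- spool: Grey spool of solder, upright, 60 mm diameter, 45 mm tall: bystander, to be left where it is; origin at the centre of its underside
- flux_bottle: Amber bottle, 44 mm diameter, 100 mm tall: bystander, to be left where it is; origin at the centre of its underside
- cover_plate: Flat aluminium cover 100 x 56 x 6 mm: bystander, to be left where it is; origin at the centre of its underside
- brush: Hand brush 170 mm long lying flat: bystander, to be left where it is; origin under its middle
- parts_tray: Grey open tray 120 x 80 x 30 mm: bystander, to be left where it is; origin at the centre of its underside
- tweezers: Steel tweezers 130 mm long lying flat: bystander, to be left where it is; origin at the centre of its underside
- tip_pot: Small open steel pot, 60 mm diameter, 40 mm tall: bystander, to be left where it is; origin at the centre of its underside

How it is judged:
By the outcome, as a careful person would: the job done as asked, in the order asked, and still so for the second after the job is handed in, with the robot touching nothing.
It also fails if it takes over 72 s, if anything falls off the work surface, if the arm or the gripper's body presses on something with over 40 N, if the wrist force passes 120 N, or if a joint passes its speed limit or range.

## Working session

There is one attempt and no reset: what is moved stays moved. The work goes in short steps, Python scripts to look and compute and a shell command to move; the robot and the scene stay as the last step left them, time stands still between calls to the robot, and variables do not carry over. Pictures are saved under pics/ and viewed, about 8 in all and at most 12, crops included, and the job is handed in when it is done.

```bash
ls; mkdir -p pics
python3 - <<'E'
from station import ctrl
import cv2,numpy as np
s=ctrl.sense(); print({k:np.round(v,4).tolist() for k,v in s.items()})
for n in("scene","top"):
    c=ctrl.capture(n); cv2.imwrite(f"pics/{n}0.png",c["img"]); print(n,c["vfov"],c["cx"],c["cy"],c["xyz"],c["attitude"])
    for l in ["housing","narrow_face","wide_face","stand","pad","spool","flux_bottle","cover_plate","brush","parts_tray","tweezers","tip_pot"]:
        r=ctrl.tip_of(l,n); print(l,[(np.round(d["centre"],1).tolist(),round(float(d["conf"]),2)) for d in r[:3]])
c=ctrl.capture("wrist");print(c["mount"],c["vfov"])
E
```

```text
pics
{'t': 0.0, 'qpos': [1.127, 0.4238, 1.6307, 0.0, 1.0886, -0.019], 'qvel': [0.0001, -0.0, -0.0013, 0.0006, 0.0002, -0.001], 'tau': [-0.0017, -55.7388, -28.1748, -0.0003, 0.0076, -0.0], 'eef_pos': [0.2573, 0.5689, 0.1973], 'tcp_rot': [-1.3815, -0.8899, 0.8921], 'ft_force': [0.2089, -0.2133, 0.2161], 'moment': [-0.0296, -0.0624, 0.0157], 'gripper_width': 0.0851}
scene 45.204616754352045 271.2768966850048 203.95933137201104 [0.87896373 0.61369643 1.11862082] [-0.75433977 -2.75769015  0.84894814]
housing [([291.9, 214.7], 0.63)]
narrow_face [([293.1, 199.5], 0.78)]
wide_face [([281.5, 209.4], 0.95), ([295.0, 199.1], 0.64)]
stand [([204.2, 188.2], 0.78)]
pad [([273.1, 285.8], 0.63), ([281.7, 211.8], 0.22)]
spool [([198.3, 261.3], 0.63)]
flux_bottle [([397.8, 307.3], 0.93)]
cover_plate [([204.6, 190.6], 0.24)]
brush [([291.4, 136.2], 0.79)]
parts_tray [([192.2, 101.5], 0.82)]
tweezers [([361.2, 389.7], 0.77)]
tip_pot [([396.4, 342.1], 0.91)]
top 57.06359434050356 282.0228076974575 207.5053782516273 [0.38289107 0.00602215 1.27805029] [-2.18635931  2.12819413 -0.13666348]
housing [([275.8, 232.4], 0.84)]
narrow_face [([285.6, 235.0], 0.66)]
wide_face [([280.5, 222.8], 0.69)]
stand [([336.6, 182.4], 0.84)]
pad [([232.7, 188.6], 0.97)]
spool [([280.4, 150.6], 0.71)]
flux_bottle [([172.7, 253.4], 0.51)]
cover_plate [([229.5, 268.3], 0.83)]
brush [([351.1, 276.3], 0.82)]
parts_tray [([430.2, 224.7], 0.7), ([277.6, 234.7], 0.34)]
tweezers []
tip_pot [([150.4, 235.1], 0.54)]
[[ 9.99999689e-01  7.86612817e-04 -4.85165920e-05  5.49145770e-04]
 [ 2.85949015e-04 -3.04775806e-01  9.52424079e-01 -1.76385736e-01]
 [ 7.34402304e-04 -9.52423797e-01 -3.04775936e-01  7.84506353e-02]
 [ 0.00000000e+00  0.00000000e+00  0.00000000e+00  1.00000000e+00]] 65.92654398259312
```

```bash
cat > h.py <<'E'
from station import ctrl
import cv2,numpy as np
from scipy.spatial.transform import Rotation as R
def cam(n):
    s=ctrl.sense(); c=ctrl.capture(n); f=210/np.tan(np.radians(c["vfov"])/2)
    if n=="wrist":
        T=np.eye(4);T[:3,:3]=R.from_rotvec(s["tcp_rot"]).as_matrix();T[:3,3]=s["eef_pos"];T=T@c["mount"];A,p=T[:3,:3],T[:3,3]
    else:
        A=np.asarray(c["attitude"]);A=R.from_rotvec(A).as_matrix() if A.size==3 else A;p=np.asarray(c["xyz"])
    K=np.array([[f,0,c["cx"]],[0,f,c["cy"]],[0,0,1]])
    return c["img"],K,A,p
def toworld(C,px,z):
    _,K,A,p=C; d=A@np.linalg.solve(K,[px[0],px[1],1]); return p+d*(z-p[2])/d[2]
def proj(C,P):
    _,K,A,p=C; q=(np.asarray(P)-p)@A@K.T; return q[...,:2]/q[...,2:]
E
python3 - <<'E'
from h import *
zs={"housing":0,"narrow_face":.024,"wide_face":.024,"stand":0,"pad":0,"spool":0,"flux_bottle":0,"cover_plate":0,"brush":0,"parts_tray":0,"tip_pot":0,"tweezers":0}
for n in("scene","top"):
    C=cam(n)
    for l,z in zs.items():
        for d in ctrl.tip_of(l,n)[:1]: print(n,l,np.round(toworld(C,d["centre"],z),4),round(float(d["conf"]),2))
    if n=="top": cv2.imwrite("pics/top1.png",cv2.resize(C[0][90:360,100:460],None,fx=2.2,fy=2.2,interpolation=cv2.INTER_CUBIC))
    else: cv2.imwrite("pics/scene1.png",cv2.resize(C[0],(800,600)))
E
```

```text
scene housing [0.4583 0.0242 0.    ] 0.63
scene narrow_face [ 0.4295 -0.0107  0.024 ] 0.92
scene wide_face [0.4777 0.0023 0.024 ] 0.74
scene stand [ 0.6185 -0.1761  0.    ] 0.71
scene pad [0.6019 0.1744 0.    ] 0.84
scene spool [0.7387 0.0086 0.    ] 0.91
scene flux_bottle [0.3843 0.3625 0.    ] 0.8
scene cover_plate [0.3292 0.1673 0.    ] 0.8
scene brush [ 0.3202 -0.2036  0.    ] 0.7
scene parts_tray [ 0.4996 -0.4922  0.    ] 0.84
scene tip_pot [0.4274 0.432  0.    ] 0.95
scene tweezers [0.5657 0.4804 0.    ] 0.57
top housing [0.4621 0.0118 0.    ] 0.81
top narrow_face [ 0.4477 -0.0165  0.024 ] 0.81
top wide_face [0.4991 0.0105 0.024 ] 0.65
top stand [ 0.6215 -0.1666  0.    ] 0.74
top pad [0.5962 0.1738 0.    ] 0.86
top spool [ 0.3204 -0.2026  0.    ] 0.71
top flux_bottle [0.3744 0.3668 0.    ] 0.49
top cover_plate [0.3343 0.1685 0.    ] 0.55
top brush [ 0.3202 -0.2107  0.    ] 0.8
top parts_tray [ 0.5046 -0.4808  0.    ] 0.94
top tip_pot [0.4377 0.4385 0.    ] 0.51
top tweezers [0.5692 0.481  0.    ] 0.6
```

View pics/top1.png

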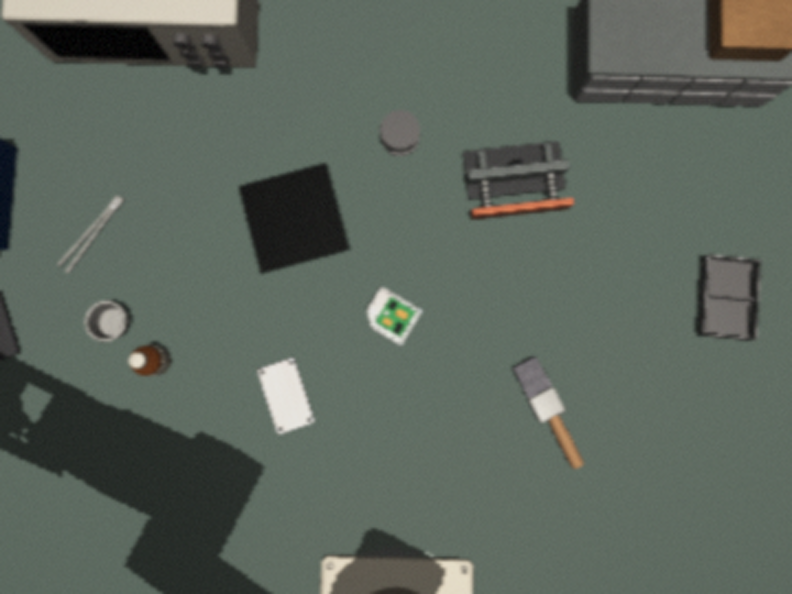

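View pics/scene1.png

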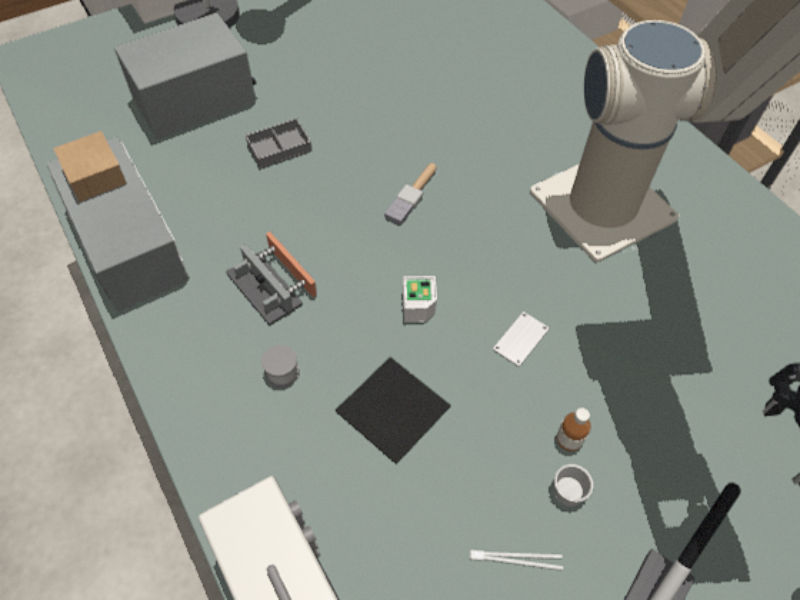

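```bash
cat >> h.py <<'E'
from scipy.optimize import minimize
def prism(poly,z0,z1):
    return np.array([[x,y,z] for z in(z0,z1) for x,y in poly])
HP=prism([(.034,-.029),(.034,.029),(-.034,.029),(-.034,-.011),(-.016,-.029)],0,.048)
BP=prism([(0,-.075),(0,.075),(.01,.075),(.01,-.075)],.004,.048)
PP=prism([(-.07,-.07),(-.07,.07),(.07,.07),(.07,-.07)],0,.006)
def place(M,v):
    r=R.from_euler("z",v[2]).as_matrix(); return M@r.T+[v[0],v[1],v[3] if len(v)>3 else 0]
def sil(C,M,v,k=4):
    h=cv2.convexHull(((proj(C,place(M,v))+.5)*k-.5).astype(np.float32))
    m=np.zeros((420*k,560*k),np.uint8); cv2.fillConvexPoly(m,np.round(h*16).astype(int),255,shift=4)
    return cv2.resize(m,(560,420),interpolation=cv2.INTER_AREA)/255.
def fit(Cs,masks,M,v0s,z=0):
    def cost(v):
        e=0
        for C,m in zip(Cs,masks):
            s=sil(C,M,[*v,z]); e+=np.abs(s-m).sum()/m.sum()
        return e
    best=None
    for v0 in v0s:
        o=minimize(cost,v0,method="Nelder-Mead",options=dict(initial_simplex=np.array(v0)+np.array([[0,0,0],[.012,0,0],[0,.012,0],[0,0,.25]]),xatol=2e-4,fatol=1e-4,maxiter=150))
        if best is None or o.fun<best.fun: best=o
    return best.x,best.fun
def redmask(img):
    h=cv2.cvtColor(img,cv2.COLOR_BGR2HSV); return ((h[...,0]<14)&(h[...,1]>120)&(h[...,2]>70))
def show(C,Ms,fn,crop,k):
    im=C[0].copy(); im=cv2.resize(im,None,fx=k,fy=k,interpolation=cv2.INTER_CUBIC)
    for M,v,col in Ms:
        q=(proj(C,place(M,v))+.5)*k-.5; n=len(q)//2
        for i in range(n):
            for a,b in((i,(i+1)%n),(i+n,(i+1)%n+n),(i,i+n)): cv2.line(im,tuple(int(t) for t in q[a]),tuple(int(t) for t in q[b]),col,1)
    x0,y0,x1,y1=[int(t*k) for t in crop]; cv2.imwrite(fn,im[y0:y1,x0:x1])
E
python3 - <<'E'
from h import *
Cs={};mk={}
for n in("scene","top"):
    Cs[n]=cam(n); mk[n]={}
    for l in("housing","pad","stand"):
        r=ctrl.trace(l,n); mk[n][l]=r[0]["mask"]; print(n,l,[(np.round(d["centre"]).tolist(),round(float(d["conf"]),2),int(d["mask"].sum())) for d in r[:2]])
    red=redmask(Cs[n][0])&cv2.dilate(mk[n]["stand"].astype(np.uint8),np.ones((9,9))).astype(bool); mk[n]["bar"]=red
def both(l,M,v0s):
    for ns in(["scene","top"],["scene"],["top"]):
        v,f=fit([Cs[n] for n in ns],[mk[n][l] for n in ns],M,v0s); print(l,ns,np.round(v,4),round(f,3))
        if len(ns)==2: V=v
    return V
h=both("housing",HP,[(.46,.015,a) for a in np.arange(0,6.28,.785)])
b=both("bar",BP,[(.615,-.17,a) for a in(-.1,.15)])
p=both("pad",PP,[(.6,.174,a) for a in(.2,.6)])
show(Cs["top"],[(HP,h,(0,0,255)),(BP,b,(255,0,0))],"pics/f1.png",(240,150,380,260),5)
E
```

```text
scene housing [([292.0, 210.0], 0.64, 721)]
scene pad [([274.0, 286.0], 0.76, 3174), ([400.0, 339.0], 0.52, 643)]
scene stand [([187.0, 197.0], 0.66, 1959)]
top housing [([279.0, 233.0], 0.94, 395)]
top pad [([234.0, 189.0], 0.88, 1725), ([230.0, 269.0], 0.64, 570)]
top stand [([334.0, 168.0], 0.67, 1217)]
housing ['scene', 'top'] [0.4534 0.0165 4.2133] 0.136
housing ['scene'] [0.4524 0.0156 4.2104] 0.04
housing ['top'] [0.4549 0.0177 4.2228] 0.057
bar ['scene', 'top'] [ 0.6174 -0.1715  0.105 ] 1.468
bar ['scene'] [ 0.6163 -0.1722  0.0951] 0.976
bar ['top'] [ 0.6183 -0.172   0.1532] 0.447
pad ['scene', 'top'] [0.6018 0.1699 0.2996] 0.07
pad ['scene'] [0.6012 0.1699 0.2971] 0.033
pad ['top'] [0.6022 0.17   0.2971] 0.035
```

View pics/f1.png

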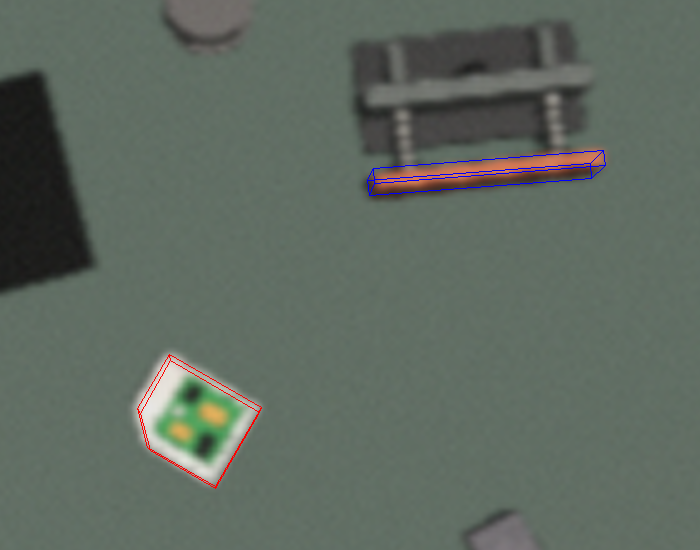

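```bash
cat >> h.py <<'E'
def plan(x,y,z,th):
    "print shifts (cm, tool axes AFTER the twist) and twist to put TCP at x,y,z with tool x at yaw th (as given)"
    s=ctrl.sense(); A=R.from_rotvec(s["tcp_rot"]).as_matrix(); th0=np.arctan2(A[1,0],A[0,0])
    tw=-(th-th0); tw=(tw+np.pi)%(2*np.pi)-np.pi
    d=np.array([x,y,z])-s["eef_pos"]; B=A@R.from_rotvec([0,tw,0]).as_matrix()
    print("t",s["t"],"pos",np.round(s["eef_pos"],4),"th0",round(th0,4),"down",np.round(A[:,1],4),"q",np.round(s["qpos"],3),"w",round(s["gripper_width"],4),"F",np.round(s["ft_force"],2))
    print("twist",round(tw,4),"before-twist cm",np.round(A.T@d*100,2),"after-twist cm",np.round(B.T@d*100,2))
E
python3 - <<'E'
from h import *
plan(.45,.0165,.25,-.499)
plan(.45,.0165,.25,-.499+np.pi)
A=R.from_rotvec(ctrl.sense()["tcp_rot"]).as_matrix();print(A.round(3))
E
```

```text
t 3.05 pos [0.2576 0.5695 0.1981] th0 1.146 down [-0.  0. -1.] q [ 1.127  0.423  1.63   0.     1.089 -0.019] w 0.0851 F [-0.15  0.04 -0.31]
twist 1.645 before-twist cm [-42.45  -5.19 -40.32] after-twist cm [ 43.36  -5.19 -39.34]
t 3.05 pos [0.2576 0.5695 0.1981] th0 1.146 down [-0.  0. -1.] q [ 1.127  0.423  1.63   0.     1.089 -0.019] w 0.0851 F [-0.15  0.04 -0.31]
twist -1.4966 before-twist cm [-42.45  -5.19 -40.32] after-twist cm [-43.36  -5.19  39.34]
[[ 0.412 -0.    -0.911]
 [ 0.911  0.     0.412]
 [ 0.    -1.     0.   ]]
```

```bash
python3 -m pendant '[{"ty":-1.4,"tx":-3.2,"tz":-2.9},{"ty":-1.4,"tx":-3.2,"tz":-2.9},{"ty":-1.4,"tx":-3.2,"tz":-2.9},{"ty":-1.4,"tx":-3.2,"tz":-2.9},{"ty":-1.4,"tx":-3.2,"tz":-2.9},{"ty":-1.4,"tx":-3.2,"tz":-2.9},{"ty":-1.4,"tx":-3.2,"tz":-2.9},{"tx":-3.2,"tz":-2.9}]'
python3 -m pendant '[{"tx":-3.2,"tz":-2.9},{"tx":-3.2,"tz":-2.9},{"tx":-3.2,"tz":-2.9},{"tx":-3.2,"tz":-2.9},{"tx":-3.2,"tz":-2.9},{"tx":-3.2,"tz":-2.9},{"tx":-3.2,"tz":-2.9},{"twist":-0.13}]'
python3 -m pendant '[{"twist":-0.138},{"twist":-0.138},{"twist":-0.138},{},{}]'
python3 - <<'E'
from h import *
plan(.45,-.05,.3,1.69)
C=cam("wrist")
bm=redmask(C[0]); hr=ctrl.trace("housing","wrist"); sr=ctrl.trace("stand","wrist")
print([(np.round(d["centre"]),d["conf"],d["mask"].sum()) for d in hr[:2]],[(np.round(d["centre"]),d["conf"],d["mask"].sum()) for d in sr[:2]])
bm&=cv2.dilate(sr[0]["mask"].astype(np.uint8),np.ones((9,9))).astype(bool)
h,f=fit([C],[hr[0]["mask"]],HP,[(.455,.017,4.21+a) for a in(-1.57,0,1.57,3.14)]);print("h",h,f)
b,f=fit([C],[bm],BP,[(.617,-.171,.1)]);print("b",b,f)
for l,z in(("narrow_face",.024),("wide_face",.024),("stand",0)): print(l,[(toworld(C,d["centre"],z).round(4),round(float(d["conf"]),2)) for d in ctrl.tip_of(l,"wrist")[:2]])
show(C,[(HP,h,(0,0,255)),(BP,b,(255,0,0))],"pics/w1.png",(0,0,560,420),1.42)
E
```

```text
t 3.05 pos [0.2576 0.5695 0.1981] th0 1.146 down [-0.  0. -1.] q [ 1.127  0.423  1.63   0.     1.089 -0.019] w 0.0851 F [-0.15  0.04 -0.31]
twist -0.544 before-twist cm [-48.51 -10.19 -43.06] after-twist cm [-63.8  -10.19 -11.74]
[] []invalid input at $[0]: expected keys fingers, tx, ty, tz, twist
invalid input at $[0]: expected keys fingers, tx, ty, tz, twist
invalid input at $[0]: expected keys fingers, tx, ty, tz, twist
Traceback (most recent call last):
IndexError: list index out of range
```

```bash
python3 -m pendant '[{"fingers":0,"ty":-1.4,"tx":-3.2,"tz":-2.9,"twist":0},{"fingers":0,"ty":-1.4,"tx":-3.2,"tz":-2.9,"twist":0},{"fingers":0,"ty":-1.4,"tx":-3.2,"tz":-2.9,"twist":0},{"fingers":0,"ty":-1.4,"tx":-3.2,"tz":-2.9,"twist":0},{"fingers":0,"ty":-1.4,"tx":-3.2,"tz":-2.9,"twist":0},{"fingers":0,"ty":-1.4,"tx":-3.2,"tz":-2.9,"twist":0},{"fingers":0,"ty":-1.4,"tx":-3.2,"tz":-2.9,"twist":0},{"fingers":0,"ty":0,"tx":-3.2,"tz":-2.9,"twist":0}]'
python3 -m pendant '[{"fingers":0,"ty":0,"tx":-3.2,"tz":-2.9,"twist":0},{"fingers":0,"ty":0,"tx":-3.2,"tz":-2.9,"twist":0},{"fingers":0,"ty":0,"tx":-3.2,"tz":-2.9,"twist":0},{"fingers":0,"ty":0,"tx":-3.2,"tz":-2.9,"twist":0},{"fingers":0,"ty":0,"tx":-3.2,"tz":-2.9,"twist":0},{"fingers":0,"ty":0,"tx":-3.2,"tz":-2.9,"twist":0},{"fingers":0,"ty":0,"tx":-3.2,"tz":-2.9,"twist":0},{"fingers":0,"ty":0,"tx":0,"tz":0,"twist":-0.13}]'
python3 -m pendant '[{"fingers":0,"ty":0,"tx":0,"tz":0,"twist":-0.138},{"fingers":0,"ty":0,"tx":0,"tz":0,"twist":-0.138},{"fingers":0,"ty":0,"tx":0,"tz":0,"twist":-0.138},{"fingers":0,"ty":0,"tx":0,"tz":0,"twist":0},{"fingers":0,"ty":0,"tx":0,"tz":0,"twist":0}]'
cat > look.py <<'E'
from h import *
def look(fn,h0,hz=0,crop=(0,0,560,420),k=1.42,bar=True):
    C=cam("wrist")
    hr=ctrl.trace("housing","wrist"); sr=ctrl.trace("stand","wrist") if bar else []
    print([(np.round(d["centre"]),round(float(d["conf"]),2),d["mask"].sum()) for d in hr[:2]+sr[:2]])
    Ms=[]
    if hr:
        h,f=fit([C],[hr[0]["mask"]],HP,h0,hz);print("h",h.round(4),round(f,3)); Ms.append((HP,[*h,hz],(0,0,255)))
    if sr:
        bm=redmask(C[0])&cv2.dilate(sr[0]["mask"].astype(np.uint8),np.ones((9,9))).astype(bool)
        b,f=fit([C],[bm],BP,[(.617,-.171,.1)]);print("b",b.round(4),round(f,3)); Ms.append((BP,b,(255,0,0)))
    for l,z in(("narrow_face",.024),("wide_face",.024)): print(l,[(toworld(C,d["centre"],z+hz).round(4),round(float(d["conf"]),2)) for d in ctrl.tip_of(l,"wrist")[:2]])
    show(C,Ms,fn,crop,k)
E
python3 - <<'E'
from look import *
plan(.45,-.05,.3,1.69)
look("pics/w1.png",[(.455,.017,4.21+a) for a in(-1.57,0,1.57,3.14)])
E
```

```text
t: 4.0
eef_pos: [0.3647, 0.2396, 0.2982]
tcp_rot: [-1.381, -0.895, 0.888]
ft_force: [0.9, 0.8, -0.3]
gripper_width: 0.0855
t: 4.8
eef_pos: [0.4574, -0.0513, 0.2964]
tcp_rot: [-1.337, -0.987, 0.987]
ft_force: [0.2, 0.0, -0.8]
gripper_width: 0.0857
t: 5.3
eef_pos: [0.456, -0.0471, 0.2962]
tcp_rot: [-1.152, -1.294, 1.294]
ft_force: [-0.4, -0.1, 0.2]
gripper_width: 0.0855
t 5.3 pos [ 0.456  -0.0471  0.2962] th0 1.6863 down [ 1.e-04 -0.e+00 -1.e+00] q [-0.129  0.057  1.875 -0.     1.209 -1.815] w 0.0855 F [-0.41 -0.09  0.2 ]
twist -0.0037 before-twist cm [-0.21 -0.38  0.63] after-twist cm [-0.21 -0.38  0.63]
[(array([328., 170.]), 0.64, np.int64(2334)), (array([204., 272.]), 0.63, np.int64(4170)), (array([169.,  58.]), 0.62, np.int64(3097))]
h [0.4547 0.019  4.1988] 0.038
b [ 0.6182 -0.171   0.1555] 0.149
narrow_face [(array([ 0.4359, -0.0084,  0.024 ]), 0.9), (array([0.4865, 0.0079, 0.024 ]), 0.28)]
wide_face [(array([0.4876, 0.0059, 0.024 ]), 0.79), (array([0.5908, 0.1619, 0.024 ]), 0.72)]
```

View pics/w1.png

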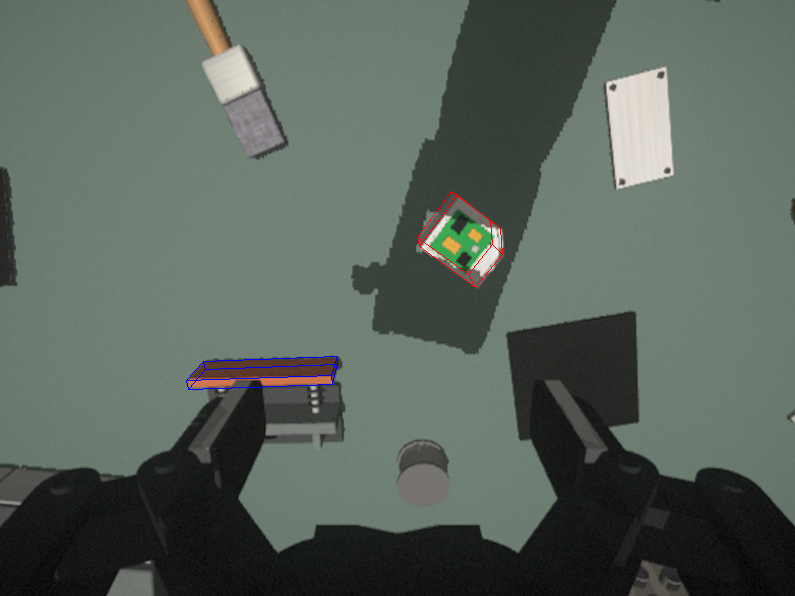

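```bash
cat >> h.py <<'E'
def redmask(img):
    h=cv2.cvtColor(cv2.GaussianBlur(img,(3,3),0),cv2.COLOR_BGR2HSV); m=((h[...,0]<13)|(h[...,0]>172))&(h[...,1]>90)&(h[...,2]>35)
    return cv2.morphologyEx(m.astype(np.uint8),cv2.MORPH_CLOSE,np.ones((3,3))).astype(bool)
E
python3 - <<'E'
from h import *
Cs=[];ms=[]
for n in("wrist","top","scene"):
    C=cam(n); s=ctrl.trace("stand",n)
    if not s: continue
    m=redmask(C[0])&cv2.dilate(s[0]["mask"].astype(np.uint8),np.ones((15,15))).astype(bool)
    v,f=fit([C],[m],BP,[(.617,-.171,.1),(.617,-.171,.2)]); print(n,m.sum(),v.round(4),round(f,3)); Cs.append(C);ms.append(m)
v,f=fit(Cs,ms,BP,[(.617,-.171,.1),(.617,-.171,.2)]); print("all",v.round(4),round(f,3))
C=Cs[0]; im=C[0].copy(); im[ms[0]]=(0,255,255); 
show((im,)+C[1:],[(BP,v,(255,0,0))],"pics/b1.png",(110,230,270,330),4.5)
E
```

```text
wrist 1768 [ 0.618  -0.1706  0.1436] 0.108
top 224 [ 0.6183 -0.1731  0.142 ] 0.163
all [ 0.6181 -0.1717  0.143 ] 0.281
```

View pics/b1.png

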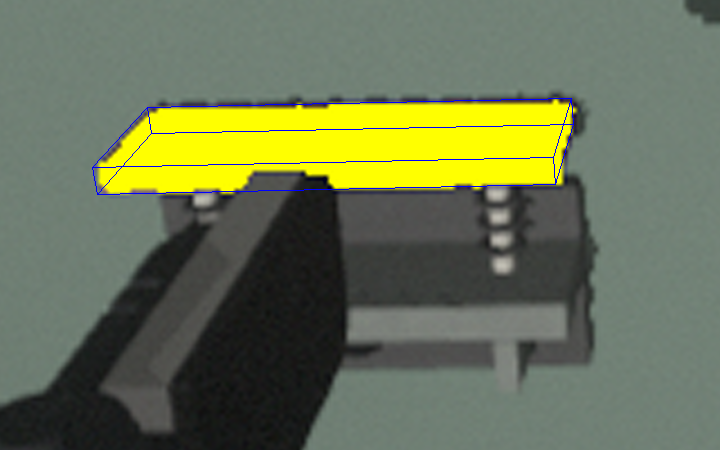

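```bash
python3 -m pendant '[{"fingers":0,"tx":0,"ty":0,"tz":0,"twist":0.137},{"fingers":0,"tx":0,"ty":0,"tz":0,"twist":0.137},{"fingers":0,"tx":0,"ty":0,"tz":0,"twist":0.137},{"fingers":0,"tx":0,"ty":0,"tz":0,"twist":0.137},{"fingers":0,"tx":0,"ty":0,"tz":0,"twist":0.137},{"fingers":0,"tx":0,"ty":0,"tz":0,"twist":0.137},{"fingers":0,"tx":0,"ty":0,"tz":0,"twist":0.137},{"fingers":0,"tx":0,"ty":0,"tz":0,"twist":0.137}]' >/dev/null
python3 -m pendant '[{"fingers":0,"tx":0,"ty":0,"tz":0,"twist":0.137},{"fingers":0,"tx":0,"ty":0,"tz":0,"twist":0.137},{"fingers":0,"tx":0,"ty":0,"tz":0,"twist":0.137},{"fingers":0,"tx":0,"ty":0,"tz":0,"twist":0.137},{"fingers":0,"tx":0,"ty":0,"tz":0,"twist":0.137},{"fingers":0,"tx":0,"ty":0,"tz":0,"twist":0.137},{"fingers":0,"tx":0,"ty":0,"tz":0,"twist":0.137},{"fingers":0,"tx":0,"ty":0,"tz":0,"twist":0.137}]'
python3 -c "
from h import *
plan(.452,.0141,.08,-.512)"
```

```text
t: 7.45
eef_pos: [0.4561, -0.0472, 0.2961]
tcp_rot: [-1.534, 0.398, -0.398]
ft_force: [-0.4, 0.2, 0.1]
gripper_width: 0.0853
t 7.45 pos [ 0.4561 -0.0472  0.2961] th0 -0.5079 down [-0.  0. -1.] q [-0.129  0.057  1.875  0.     1.209  0.379] w 0.0853 F [-0.36  0.24  0.13]
twist 0.0041 before-twist cm [-3.33 21.61  5.16] after-twist cm [-3.36 21.61  5.14]
```

```bash
python3 -m pendant '[{"fingers":0,"tx":-0.84,"ty":0,"tz":1.29,"twist":0},{"fingers":0,"tx":-0.84,"ty":0,"tz":1.29,"twist":0},{"fingers":0,"tx":-0.84,"ty":3.6,"tz":1.29,"twist":0},{"fingers":0,"tx":-0.84,"ty":3.6,"tz":1.29,"twist":0},{"fingers":0,"tx":0,"ty":3.6,"tz":0,"twist":0},{"fingers":0,"tx":0,"ty":3.6,"tz":0,"twist":0},{"fingers":0,"tx":0,"ty":0,"tz":0,"twist":0},{"fingers":0,"tx":0,"ty":0,"tz":0,"twist":0}]'
python3 - <<'E'
from look import *
look("pics/w2.png",[(.4545,.0185,4.2)],bar=False)
plan(.452,.0141,.005,-.512)
E
```

```text
t: 8.25
eef_pos: [0.4515, 0.0142, 0.1524]
tcp_rot: [-1.535, 0.394, -0.393]
ft_force: [0.6, -0.3, 0.6]
gripper_width: 0.0856
[]
narrow_face [(array([ 0.4357, -0.0137,  0.024 ]), 0.78)]
wide_face []
t 8.45 pos [0.4529 0.0141 0.1539] th0 -0.5022 down [ 0.0035  0.     -1.    ] q [ 0.005  0.235  2.036 -0.     0.867  0.507] w 0.0855 F [-0.52 -0.03 -0.01]
twist 0.0098 before-twist cm [-0.13 14.89 -0.07] after-twist cm [-0.12 14.89 -0.07]
```

View pics/w2.png

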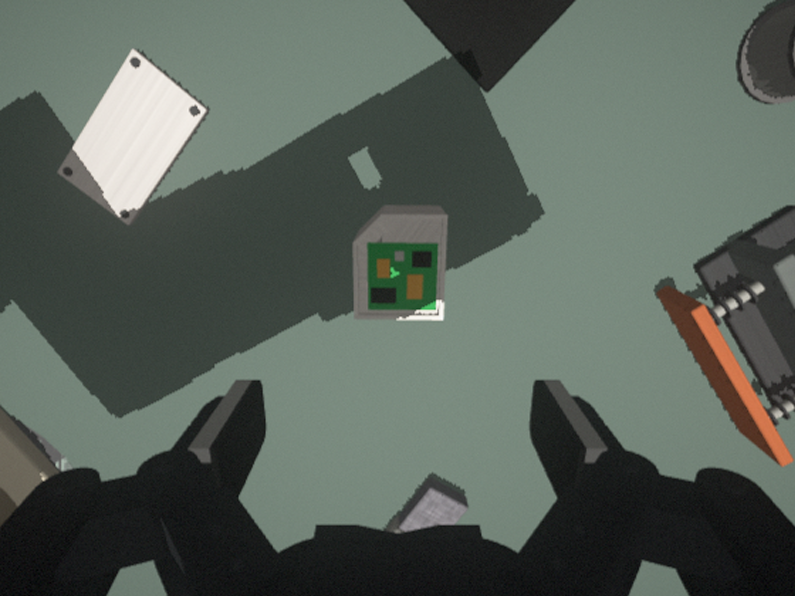

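```bash
python3 -m pendant '[{"fingers":0,"tx":-0.12,"ty":3,"tz":-0.07,"twist":0.01},{"fingers":0,"tx":0,"ty":3,"tz":0,"twist":0},{"fingers":0,"tx":0,"ty":3,"tz":0,"twist":0},{"fingers":0,"tx":0,"ty":2.9,"tz":0,"twist":0},{"fingers":0,"tx":0,"ty":1.5,"tz":0,"twist":0},{"fingers":0,"tx":0,"ty":0.9,"tz":0,"twist":0},{"fingers":0,"tx":0,"ty":0,"tz":0,"twist":0},{"fingers":0,"tx":0,"ty":0,"tz":0,"twist":0}]'
python3 -c "
from h import *
plan(.452,.0141,.005,-.512)"
```

```text
t: 9.25
eef_pos: [0.451, 0.0142, 0.01]
tcp_rot: [-1.533, 0.4, -0.403]
ft_force: [1.6, 0.5, 0.7]
gripper_width: 0.0853
t 9.25 pos [0.451  0.0142 0.01  ] th0 -0.5121 down [ 0.0017  0.     -1.    ] q [0.005 0.512 2.108 0.    0.52  0.517] w 0.0853 F [1.6  0.53 0.71]
twist -0.0001 before-twist cm [0.09 0.5  0.04] after-twist cm [0.09 0.5  0.04]
```

```bash
python3 -m pendant '[{"fingers":0,"tx":0.08,"ty":0.5,"tz":0.04,"twist":0},{"fingers":0,"tx":0,"ty":0,"tz":0,"twist":0},{"fingers":0.6,"tx":0,"ty":0,"tz":0,"twist":0},{"fingers":0.6,"tx":0,"ty":0,"tz":0,"twist":0},{"fingers":0.6,"tx":0,"ty":0,"tz":0,"twist":0},{"fingers":0.6,"tx":0,"ty":0,"tz":0,"twist":0},{"fingers":0.6,"tx":0,"ty":0,"tz":0,"twist":0},{"fingers":0.6,"tx":0,"ty":0,"tz":0,"twist":0}]' 40
python3 -c "
from h import *
plan(.452,.0141,.005,-.512)"
```

```text
t: 10.05
eef_pos: [0.4512, 0.0142, 0.0048]
tcp_rot: [-1.533, 0.401, -0.402]
ft_force: [-1.7, -0.1, 7.8]
gripper_width: 0.0562
t 10.05 pos [0.4512 0.0142 0.0048] th0 -0.512 down [ 8.e-04  0.e+00 -1.e+00] q [ 0.005  0.524  2.107 -0.     0.51   0.517] w 0.0562 F [-1.67 -0.12  7.84]
twist -0.0 before-twist cm [ 0.07 -0.02  0.03] after-twist cm [ 0.07 -0.02  0.03]
```

```bash
python3 -m pendant '[{"fingers":0.6,"tx":0,"ty":-0.5,"tz":0,"twist":0},{"fingers":0.6,"tx":0,"ty":-0.5,"tz":0,"twist":0},{"fingers":0.6,"tx":0,"ty":0,"tz":0,"twist":0},{"fingers":0.6,"tx":0,"ty":0,"tz":0,"twist":0}]'
python3 -m pendant '[{"fingers":0.6,"tx":0,"ty":0,"tz":0,"twist":-0.139},{"fingers":0.6,"tx":0,"ty":0,"tz":0,"twist":-0.139},{"fingers":0.6,"tx":0,"ty":0,"tz":0,"twist":-0.139},{"fingers":0.6,"tx":0,"ty":0,"tz":0,"twist":-0.139},{"fingers":0.6,"tx":0,"ty":0,"tz":0,"twist":-0.139},{"fingers":0.6,"tx":0,"ty":0,"tz":0,"twist":-0.139},{"fingers":0.6,"tx":0,"ty":0,"tz":0,"twist":-0.139},{"fingers":0.6,"tx":0,"ty":0,"tz":0,"twist":-0.139}]'
python3 -m pendant '[{"fingers":0.6,"tx":0,"ty":0,"tz":0,"twist":-0.139},{"fingers":0.6,"tx":0,"ty":0,"tz":0,"twist":-0.139},{"fingers":0.6,"tx":0,"ty":0,"tz":0,"twist":-0.139},{"fingers":0.6,"tx":0,"ty":0,"tz":0,"twist":-0.139},{"fingers":0.6,"tx":0,"ty":0,"tz":0,"twist":-0.139},{"fingers":0.6,"tx":0,"ty":0,"tz":0,"twist":-0.139},{"fingers":0.6,"tx":0,"ty":0,"tz":0,"twist":-0.139},{"fingers":0.6,"tx":0,"ty":0,"tz":0,"twist":-0.139}]'>/dev/null
python3 -c "
from h import *
plan(.5546,-.1094,.0148,1.714)"
```

```text
t: 10.45
eef_pos: [0.451, 0.0142, 0.0142]
tcp_rot: [-1.533, 0.401, -0.402]
ft_force: [0.0, -0.8, -2.3]
gripper_width: 0.0559
t: 11.25
eef_pos: [0.4507, 0.0141, 0.0139]
tcp_rot: [-1.518, -0.474, 0.475]
ft_force: [0.4, 0.4, -3.2]
gripper_width: 0.0559
t 12.05 pos [0.4507 0.0141 0.0139] th0 1.7178 down [-5.e-04 -0.e+00 -1.e+00] q [ 0.005  0.504  2.106 -0.     0.532 -1.713] w 0.0559 F [ 0.32  0.95 -2.46]
twist 0.0038 before-twist cm [-13.74  -0.1   -8.47] after-twist cm [-13.71  -0.1   -8.52]
```

```bash
python3 -m pendant '[{"fingers":0.6,"tx":-2.7,"ty":0,"tz":-1.7,"twist":0.004},{"fingers":0.6,"tx":-2.7,"ty":0,"tz":-1.7,"twist":0},{"fingers":0.6,"tx":-2.7,"ty":0,"tz":-1.7,"twist":0},{"fingers":0.6,"tx":-2.7,"ty":0,"tz":-1.7,"twist":0},{"fingers":0.6,"tx":-2.9,"ty":0,"tz":-1.7,"twist":0},{"fingers":0.6,"tx":0,"ty":0,"tz":0,"twist":0},{"fingers":0.6,"tx":0,"ty":0,"tz":0,"twist":0},{"fingers":0.6,"tx":0,"ty":0,"tz":0,"twist":0}]'
python3 - <<'E'
from look import *
look("pics/w3.png",[(.5496,-.11,.143)],hz=.009)
plan(.5546,-.1094,.005,1.714)
E
```

```text
t: 12.85
eef_pos: [0.5525, -0.1092, 0.0135]
tcp_rot: [-1.139, -1.308, 1.31]
ft_force: [-0.8, -0.2, -3.1]
gripper_width: 0.056
[(array([284., 251.]), 0.65, np.int64(18439)), (array([559., 396.]), 0.31, np.int64(20)), (array([160., 370.]), 0.93, np.int64(7074))]
h [ 0.546  -0.1096  0.1314] 0.024
b [ 0.6168 -0.1708  0.1599] 1.986
narrow_face [(array([ 0.5796, -0.1035,  0.033 ]), 0.72)]
wide_face [(array([ 0.5449, -0.079 ,  0.033 ]), 0.77)]
t 13.1 pos [ 0.5536 -0.1092  0.0141] th0 1.7089 down [-4.e-04  1.e-04 -1.e+00] q [-0.216  0.607  1.858  0.     0.677 -1.925] w 0.0558 F [-0.66 -0.29 -2.57]
twist -0.0051 before-twist cm [-0.03  0.91 -0.1 ] after-twist cm [-0.03  0.91 -0.1 ]
```

View pics/w3.png

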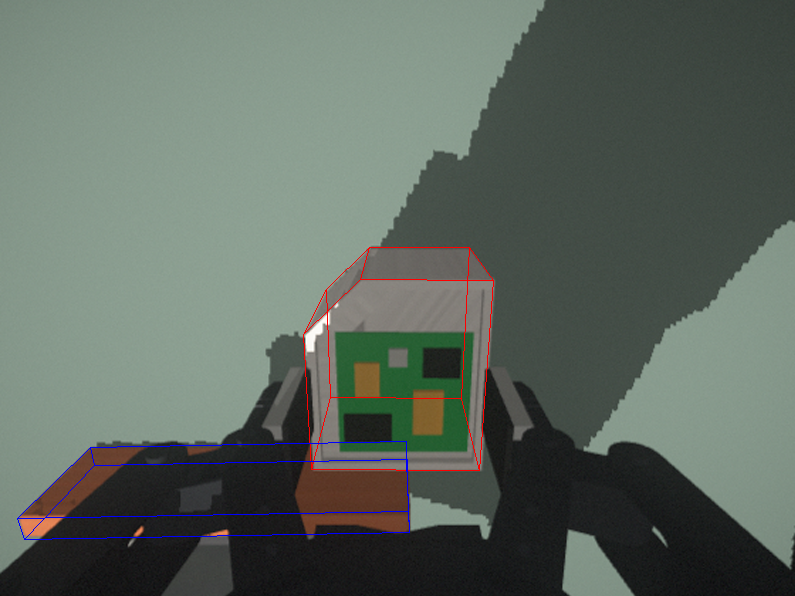

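```bash
cat >> h.py <<'E'
def force(n=8,psi=.143,o=(.618,-.171)):
    F=[];P=[];M=[]
    for _ in range(n):
        ctrl.capture("wrist"); s=ctrl.sense(); F.append(s["ft_force"]);P.append(s["eef_pos"])
    F=np.mean(F,0);P=np.mean(P,0); N=np.array([np.cos(psi),np.sin(psi)]);L=np.array([-N[1],N[0]]); d=P[:2]-o
    A=R.from_rotvec(s["tcp_rot"]).as_matrix()
    print("t",s["t"],"F n,l,z",np.round([F[:2]@N,F[:2]@L,F[2]],2),"tcp stand x,y mm",np.round([d@N*1e3,d@L*1e3],1),"z",P[2].round(4),"yaw",np.arctan2(A[1,0],A[0,0]).round(4))
E
python3 -m pendant '[{"fingers":0.6,"tx":0,"ty":0.4,"tz":0,"twist":-0.006},{"fingers":0.6,"tx":0,"ty":0.4,"tz":0,"twist":0},{"fingers":0.6,"tx":0,"ty":0,"tz":0,"twist":0},{"fingers":0.6,"tx":0,"ty":0,"tz":0,"twist":0}]'>/dev/null; python3 -c "
from h import *
force()"
python3 -m pendant '[{"fingers":0.6,"tx":0,"ty":0,"tz":-0.5,"twist":0},{"fingers":0.6,"tx":0,"ty":0,"tz":-0.5,"twist":0},{"fingers":0.6,"tx":0,"ty":0,"tz":-0.5,"twist":0},{"fingers":0.6,"tx":0,"ty":0,"tz":-0.5,"twist":0},{"fingers":0.6,"tx":0,"ty":0,"tz":0,"twist":0},{"fingers":0.6,"tx":0,"ty":0,"tz":0,"twist":0},{"fingers":0.6,"tx":0,"ty":0,"tz":0,"twist":0}]'>/dev/null; python3 -c "
from h import *
force()"
```

```text
t 13.9 F n,l,z [ 0.06  0.17 -2.84] tcp stand x,y mm [-54.6  69.6] z 0.0062 yaw 1.714
t 15.0 F n,l,z [ 0.19 -0.3  -2.86] tcp stand x,y mm [-34.8  69.7] z 0.0061 yaw 1.714
```

```bash
python3 -m pendant '[{"fingers":0.6,"tx":0,"ty":0,"tz":-0.3,"twist":0},{"fingers":0.6,"tx":0,"ty":0,"tz":-0.3,"twist":0},{"fingers":0.6,"tx":0,"ty":0,"tz":-0.3,"twist":0},{"fingers":0.6,"tx":0,"ty":0,"tz":0,"twist":0},{"fingers":0.6,"tx":0,"ty":0,"tz":0,"twist":0}]'>/dev/null; python3 -c "
from h import *
force()"
```

```text
t 15.9 F n,l,z [-1.88 -0.08 -3.52] tcp stand x,y mm [-25.9  69.7] z 0.006 yaw 1.714
```

```bash
python3 -m pendant '[{"fingers":0.6,"tx":0,"ty":0,"tz":-0.2,"twist":0},{"fingers":0.6,"tx":0,"ty":0,"tz":0,"twist":0},{"fingers":0.6,"tx":0,"ty":0,"tz":0,"twist":0}]'>/dev/null; python3 -c "
from h import *
force(8)"
```

```text
t 16.6 F n,l,z [-2.53 -0.21 -3.74] tcp stand x,y mm [-23.8  69.7] z 0.006 yaw 1.7139
```

```bash
python3 -m pendant '[{"fingers":0.6,"tx":-0.7,"ty":0,"tz":0,"twist":0},{"fingers":0.6,"tx":-0.7,"ty":0,"tz":0,"twist":0},{"fingers":0.6,"tx":-0.7,"ty":0,"tz":0,"twist":0},{"fingers":0.6,"tx":-0.7,"ty":0,"tz":0,"twist":0},{"fingers":0.6,"tx":-0.7,"ty":0,"tz":0,"twist":0},{"fingers":0.6,"tx":-0.7,"ty":0,"tz":0,"twist":0},{"fingers":0.6,"tx":-0.7,"ty":0,"tz":0,"twist":0}]'>/dev/null; python3 -c "
from h import *
force(8)"
```

```text
t 17.7 F n,l,z [-2.57 -1.44 -3.14] tcp stand x,y mm [-23.5  20. ] z 0.0062 yaw 1.7142
```

```bash
python3 -m pendant '[{"fingers":0.6,"tx":-0.7,"ty":0,"tz":0,"twist":0},{"fingers":0.6,"tx":-0.7,"ty":0,"tz":0,"twist":0},{"fingers":0.6,"tx":-0.7,"ty":0,"tz":0,"twist":0},{"fingers":0.6,"tx":-0.7,"ty":0,"tz":0,"twist":0},{"fingers":0.6,"tx":-0.7,"ty":0,"tz":0,"twist":0},{"fingers":0.6,"tx":-0.7,"ty":0,"tz":0,"twist":0},{"fingers":0.6,"tx":-0.7,"ty":0,"tz":0,"twist":0}]'
python3 - <<'E'
from h import *
force(8)
C=cam("top"); cv2.imwrite("pics/t4.png",cv2.resize(C[0][140:240,280:420],None,fx=5,fy=5,interpolation=cv2.INTER_CUBIC))
E
```

```text
t: 18.4
eef_pos: [0.5987, -0.2031, 0.0061]
tcp_rot: [-1.138, -1.314, 1.314]
ft_force: [-2.2, 1.2, -3.4]
gripper_width: 0.0558
t 18.8 F n,l,z [-2.98 -1.6  -3.  ] tcp stand x,y mm [-23.5 -29.1] z 0.0062 yaw 1.7141
```

```bash
python3 -m pendant '[{"fingers":0.6,"tx":-0.7,"ty":0,"tz":0,"twist":0},{"fingers":0.6,"tx":-0.7,"ty":0,"tz":0,"twist":0},{"fingers":0.6,"tx":-0.7,"ty":0,"tz":0,"twist":0},{"fingers":0.6,"tx":-0.7,"ty":0,"tz":0,"twist":0},{"fingers":0.6,"tx":-0.7,"ty":0,"tz":0,"twist":0},{"fingers":0.6,"tx":-0.8,"ty":0,"tz":0,"twist":0},{"fingers":0.6,"tx":0,"ty":0,"tz":0,"twist":0},{"fingers":0.6,"tx":0,"ty":0,"tz":0,"twist":0}]'
python3 - <<'E'
from h import *
force(6)
C=cam("wrist"); cv2.imwrite("pics/w4.png",C[0])
E
```

```text
t: 19.65
eef_pos: [0.605, -0.2458, 0.0062]
tcp_rot: [-1.139, -1.314, 1.314]
ft_force: [-2.0, -1.1, -3.0]
gripper_width: 0.0557
t 19.95 F n,l,z [-3.27 -1.31 -3.04] tcp stand x,y mm [-23.5 -71.5] z 0.0062 yaw 1.7142
```

View pics/w4.png

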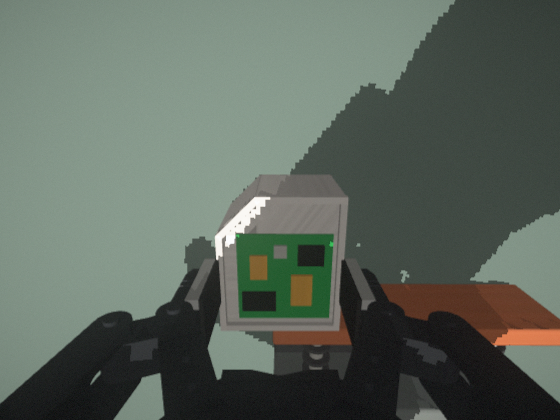

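```bash
python3 -m pendant '[{"fingers":0.6,"tx":0,"ty":0,"tz":1.5,"twist":0},{"fingers":0.6,"tx":0,"ty":0,"tz":2.5,"twist":0},{"fingers":0.6,"tx":0,"ty":0,"tz":3,"twist":0},{"fingers":0.6,"tx":2.5,"ty":0,"tz":0,"twist":0},{"fingers":0.6,"tx":3.5,"ty":0,"tz":0,"twist":0},{"fingers":0.6,"tx":3,"ty":0,"tz":0,"twist":0},{"fingers":0.6,"tx":0,"ty":0,"tz":0,"twist":0},{"fingers":0.6,"tx":0,"ty":0.08,"tz":0,"twist":0}]'; python3 -m pendant '[{"fingers":0.6,"tx":0,"ty":0.05,"tz":0,"twist":0},{"fingers":0.6,"tx":0,"ty":0,"tz":0,"twist":0}]'
python3 - <<'E'
from h import *
force(5)
E
```

```text
t: 20.8
eef_pos: [0.524, -0.1654, 0.0059]
tcp_rot: [-1.139, -1.317, 1.315]
ft_force: [0.1, -1.0, -2.6]
gripper_width: 0.0559
t: 21.0
eef_pos: [0.5237, -0.1668, 0.0051]
tcp_rot: [-1.14, -1.314, 1.313]
ft_force: [1.4, 0.9, -1.9]
gripper_width: 0.0556
t 21.25 F n,l,z [ 0.88 -0.7  -1.18] tcp stand x,y mm [-93.1  17.7] z 0.005 yaw 1.7134
```

```bash
python3 -m pendant '[{"fingers":0.6,"tx":0,"ty":0.05,"tz":0,"twist":0},{"fingers":0.6,"tx":0,"ty":0,"tz":0,"twist":0},{"fingers":0,"tx":0,"ty":0,"tz":0,"twist":0},{"fingers":0,"tx":0,"ty":0,"tz":0,"twist":0},{"fingers":0,"tx":0,"ty":0,"tz":0,"twist":0},{"fingers":0,"tx":0,"ty":0,"tz":0,"twist":0},{"fingers":0,"tx":0,"ty":0,"tz":0,"twist":0},{"fingers":0,"tx":0,"ty":-1,"tz":0,"twist":0}]'; python3 -m pendant '[{"fingers":0,"tx":0,"ty":-2,"tz":0,"twist":0},{"fingers":0,"tx":0,"ty":-3.5,"tz":0,"twist":0},{"fingers":0,"tx":0,"ty":-3.5,"tz":0,"twist":0},{"fingers":0,"tx":0,"ty":-2,"tz":0,"twist":0},{"fingers":0,"tx":0,"ty":0,"tz":0,"twist":0},{"fingers":0,"tx":0,"ty":0,"tz":0,"twist":0},{"fingers":0,"tx":0,"ty":0,"tz":0,"twist":0},{"fingers":0,"tx":0,"ty":0,"tz":0,"twist":0}]'
python3 - <<'E'
from look import *
N=np.array([.9898,.1425]); p=ctrl.sense()["eef_pos"][:2]; print("exp",p-.005*N)
look("pics/w5.png",[(p[0]-.005,p[1],.143)])
E
```

```text
t: 22.05
eef_pos: [0.5217, -0.1655, 0.0136]
tcp_rot: [-1.136, -1.313, 1.314]
ft_force: [0.5, 0.2, 0.8]
gripper_width: 0.0857
t: 22.85
eef_pos: [0.5217, -0.1656, 0.1231]
tcp_rot: [-1.136, -1.313, 1.314]
ft_force: [-0.3, 1.6, -0.8]
gripper_width: 0.0857
exp [ 0.51678702 -0.16630362]
[(array([262., 321.]), 0.91, np.int64(13378))]
b [ 0.6173 -0.1701  0.1435] 0.078
narrow_face [(array([ 0.5509, -0.1607,  0.024 ]), 0.9)]
wide_face [(array([ 0.5139, -0.1369,  0.024 ]), 0.84)]
```

```bash
python3 -m pendant '[{"fingers":0,"tx":0,"ty":0,"tz":0,"twist":0.143},{"fingers":0,"tx":0,"ty":0,"tz":0,"twist":0.143},{"fingers":0,"tx":0,"ty":0,"tz":0,"twist":0.143},{"fingers":0,"tx":0,"ty":0,"tz":0,"twist":0.143},{"fingers":0,"tx":0,"ty":0,"tz":0,"twist":0.143},{"fingers":0,"tx":0,"ty":0,"tz":0,"twist":0.143},{"fingers":0,"tx":0,"ty":0,"tz":0,"twist":0.143},{"fingers":0,"tx":0,"ty":0,"tz":0,"twist":0.143}]' >/dev/null; python3 -m pendant '[{"fingers":0,"tx":0,"ty":0,"tz":0,"twist":0.143},{"fingers":0,"tx":0,"ty":0,"tz":0,"twist":0.143},{"fingers":0,"tx":0,"ty":0,"tz":0,"twist":0.143},{"fingers":0,"tx":0,"ty":0,"tz":0,"twist":0},{"fingers":0,"tx":0,"ty":0,"tz":0,"twist":0}]'
python3 - <<'E'
from look import *
plan(.5165,-.1609,.005,.143)
look("pics/w6.png",[(.5172,-.1658,.143)],bar=False)
E
```

```text
t: 24.4
eef_pos: [0.5226, -0.1659, 0.1242]
tcp_rot: [-1.568, -0.114, 0.114]
ft_force: [0.3, 0.1, 0.9]
gripper_width: 0.0857
t 24.4 pos [ 0.5226 -0.1659  0.1242] th0 0.1449 down [-2.e-04  1.e-04 -1.e+00] q [-0.329  0.412  1.854 -0.     0.876 -0.474] w 0.0857 F [0.29 0.09 0.91]
twist 0.0019 before-twist cm [-0.53 11.92  0.58] after-twist cm [-0.53 11.92  0.58]
[]
narrow_face [(array([ 0.5507, -0.163 ,  0.024 ]), 0.87)]
wide_face [(array([ 0.5155, -0.1385,  0.024 ]), 0.76)]
```

View pics/w6.png

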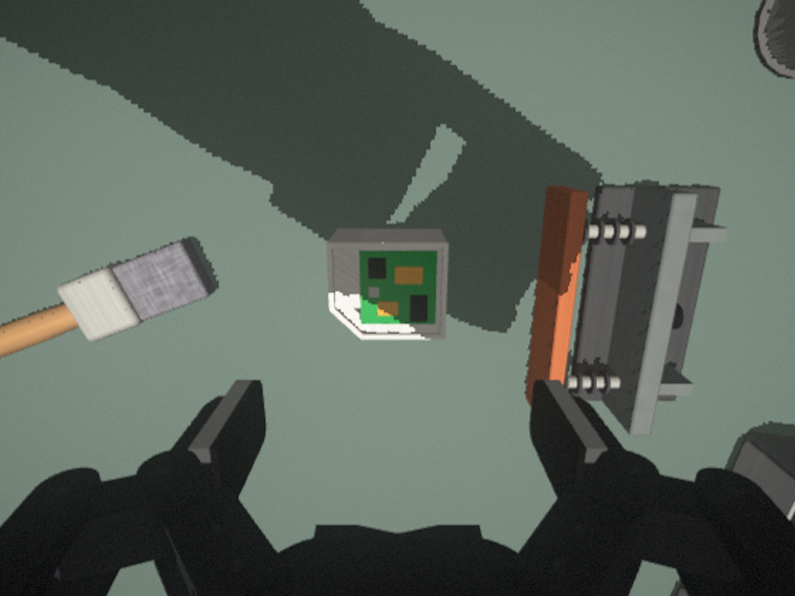

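```bash
python3 -m pendant '[{"fingers":0,"tx":-0.53,"ty":1,"tz":0.58,"twist":0.002},{"fingers":0,"tx":0,"ty":3,"tz":0,"twist":0},{"fingers":0,"tx":0,"ty":3,"tz":0,"twist":0},{"fingers":0,"tx":0,"ty":2.5,"tz":0,"twist":0},{"fingers":0,"tx":0,"ty":1.5,"tz":0,"twist":0},{"fingers":0,"tx":0,"ty":0.8,"tz":0,"twist":0},{"fingers":0,"tx":0,"ty":0,"tz":0,"twist":0},{"fingers":0,"tx":0,"ty":0,"tz":0,"twist":0}]'; python3 -c "
from h import *
plan(.5165,-.1609,.006,.143)"
```

```text
t: 25.4
eef_pos: [0.5171, -0.161, 0.0069]
tcp_rot: [-1.568, -0.11, 0.109]
ft_force: [0.7, -0.4, 1.0]
gripper_width: 0.0855
t 25.4 pos [ 0.5171 -0.161   0.0069] th0 0.1391 down [ 9.e-04 -3.e-04 -1.e+00] q [-0.324  0.598  1.911  0.     0.632 -0.463] w 0.0855 F [ 0.72 -0.37  0.97]
twist -0.0039 before-twist cm [-0.06  0.09  0.02] after-twist cm [-0.06  0.09  0.02]
```

```bash
python3 -m pendant '[{"fingers":0.5,"tx":0,"ty":0.05,"tz":0,"twist":-0.004},{"fingers":0.5,"tx":0,"ty":0,"tz":0,"twist":0},{"fingers":0.5,"tx":0,"ty":0,"tz":0,"twist":0},{"fingers":0.5,"tx":0,"ty":0,"tz":0,"twist":0},{"fingers":0.5,"tx":0,"ty":0,"tz":0,"twist":0},{"fingers":0.5,"tx":0,"ty":0,"tz":0,"twist":0},{"fingers":0.5,"tx":0,"ty":0,"tz":0,"twist":0}]' 40; python3 -m pendant '[{"fingers":0.5,"tx":0,"ty":-0.5,"tz":0,"twist":0},{"fingers":0.5,"tx":0,"ty":-0.5,"tz":0,"twist":0},{"fingers":0.5,"tx":0,"ty":0,"tz":0,"twist":0},{"fingers":0.5,"tx":0,"ty":0,"tz":0,"twist":0}]'; python3 -c "
from h import *
force(3)"
```

```text
t: 26.1
eef_pos: [0.5197, -0.1621, 0.0098]
tcp_rot: [-1.571, -0.117, 0.108]
ft_force: [-2.7, -0.4, 31.0]
gripper_width: 0.0429
t: 26.5
eef_pos: [0.5165, -0.1609, 0.0158]
tcp_rot: [-1.568, -0.112, 0.112]
ft_force: [0.1, -0.8, 0.5]
gripper_width: 0.0428
t 26.65 F n,l,z [ 0.04  0.03 -0.32] tcp stand x,y mm [-99.2  24.6] z 0.0155 yaw 0.143
```

Run:
```python
from h import *
C=cam("wrist"); cv2.imwrite("pics/w7.png",C[0])
C2=cam("scene")
im=np.hstack([C[0],cv2.resize(C2[0][130:250,150:330],None,fx=3.5,fy=3.5,interpolation=cv2.INTER_CUBIC)[:420]])
cv2.imwrite("pics/w7.png",cv2.resize(im,(800,int(im.shape[0]*800/im.shape[1]))))
```

```text
(no output)
```

View pics/w7.png

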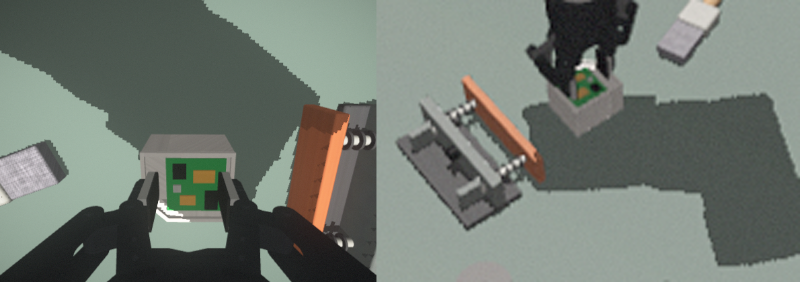

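```bash
python3 -m pendant '[{"fingers":0,"tx":0,"ty":0,"tz":0,"twist":0},{"fingers":0,"tx":0,"ty":0,"tz":0,"twist":0},{"fingers":0,"tx":0,"ty":0,"tz":0,"twist":0},{"fingers":0,"tx":0,"ty":0,"tz":0,"twist":0},{"fingers":0,"tx":0,"ty":-2,"tz":0,"twist":0},{"fingers":0,"tx":0,"ty":-3.5,"tz":0,"twist":0},{"fingers":0,"tx":0,"ty":-3.5,"tz":0,"twist":0},{"fingers":0,"tx":0,"ty":-2,"tz":0,"twist":0}]'; python3 -m pendant '[{"fingers":0,"tx":0,"ty":0,"tz":0,"twist":0},{"fingers":0,"tx":0,"ty":0,"tz":0,"twist":0},{"fingers":0,"tx":0,"ty":0,"tz":0,"twist":0}]'
python3 - <<'E'
from look import *
plan(.5165,-.1609,.006,.143)
for n in("wrist","scene","top"):
    C=cam(n); r=ctrl.trace("housing",n)
    for l,z in(("narrow_face",.024),("wide_face",.024),("housing",0)): print(n,l,[(toworld(C,d["centre"],z).round(4),round(float(d["conf"]),2)) for d in ctrl.tip_of(l,n)[:2]])
    print([(round(float(d["conf"]),2),d["mask"].sum()) for d in r[:2]])
    if r and n!="top":
        h,f=fit([C],[r[0]["mask"]],HP,[(.517,-.166,.143+a) for a in (-.4,0,.4)]); print(n,h.round(4),round(f,3))
    if n=="wrist": W=C
show(W,[(HP,(.5172,-.1658,.143),(0,0,255))],"pics/w8.png",(0,0,560,420),1.42)
E
```

```text
t: 27.55
eef_pos: [0.5176, -0.1612, 0.1284]
tcp_rot: [-1.569, -0.114, 0.11]
ft_force: [0.4, -1.0, 0.2]
gripper_width: 0.0853
t: 27.85
eef_pos: [0.5157, -0.1606, 0.1247]
tcp_rot: [-1.567, -0.111, 0.114]
ft_force: [0.1, -0.3, -0.1]
gripper_width: 0.0852
t 27.85 pos [ 0.5157 -0.1606  0.1247] th0 0.143 down [-1.9e-03  6.0e-04 -1.0e+00] q [-0.324  0.401  1.87  -0.     0.872 -0.467] w 0.0852 F [ 0.12 -0.25 -0.08]
twist -0.0 before-twist cm [ 0.1  11.87 -0.05] after-twist cm [ 0.1  11.87 -0.05]
wrist narrow_face [(array([ 0.5519, -0.1624,  0.024 ]), 0.58)]
wrist wide_face [(array([ 0.5133, -0.1385,  0.024 ]), 0.67)]
wrist housing [(array([ 0.5169, -0.1658,  0.    ]), 0.96), (array([ 0.5533, -0.1681,  0.    ]), 0.48)]
[(0.88, np.int64(6181))]
wrist [ 0.5164 -0.1664  0.1429] 0.012
scene narrow_face [(array([ 0.5452, -0.1703,  0.024 ]), 0.79)]
scene wide_face [(array([ 0.5109, -0.1481,  0.024 ]), 0.64), (array([ 0.6211, -0.1674,  0.024 ]), 0.64)]
scene housing [(array([ 0.5069, -0.1742,  0.    ]), 0.82)]
[(0.72, np.int64(731))]
scene [ 0.5138 -0.171   0.1566] 0.042
top narrow_face []
top wide_face []
top housing []
[]
```

View pics/w8.png

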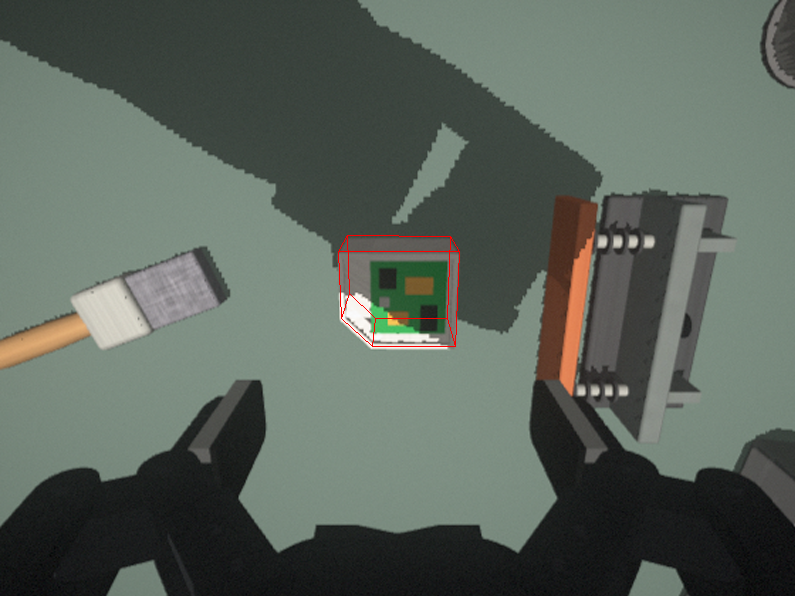

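```bash
python3 -m pendant '[{"fingers":0,"tx":0.05,"ty":1,"tz":0,"twist":0},{"fingers":0,"tx":0,"ty":3,"tz":0,"twist":0},{"fingers":0,"tx":0,"ty":3,"tz":0,"twist":0},{"fingers":0,"tx":0,"ty":2.5,"tz":0,"twist":0},{"fingers":0,"tx":0,"ty":1.5,"tz":0,"twist":0},{"fingers":0,"tx":0,"ty":1,"tz":0,"twist":0},{"fingers":0,"tx":0,"ty":0,"tz":0,"twist":0},{"fingers":0,"tx":0,"ty":0,"tz":0,"twist":0}]'; python3 -m pendant '[{"fingers":0,"tx":0,"ty":0.4,"tz":0,"twist":0},{"fingers":0,"tx":0,"ty":0.4,"tz":0,"twist":0},{"fingers":0,"tx":0,"ty":0,"tz":0,"twist":0},{"fingers":0,"tx":0,"ty":0,"tz":0,"twist":0}]'; python3 -c "
from h import *
force(3)"
```

```text
t: 29.4
eef_pos: [0.5176, -0.161, 0.0063]
tcp_rot: [-1.568, -0.113, 0.112]
ft_force: [0.5, -0.9, -0.1]
gripper_width: 0.0852
t: 29.8
eef_pos: [0.5172, -0.1608, -0.002]
tcp_rot: [-1.568, -0.112, 0.112]
ft_force: [-0.2, 0.3, 0.5]
gripper_width: 0.0853
t 29.95 F n,l,z [ 0.37 -0.12  0.07] tcp stand x,y mm [-98.3  24.4] z -0.002 yaw 0.1429
```

```bash
python3 -m pendant '[{"fingers":0,"tx":-0.05,"ty":0.4,"tz":0,"twist":0},{"fingers":0,"tx":0,"ty":0.3,"tz":0,"twist":0},{"fingers":0,"tx":0,"ty":0,"tz":0,"twist":0},{"fingers":0,"tx":0,"ty":0,"tz":0,"twist":0}]'; python3 -m pendant '[{"fingers":0,"tx":0,"ty":0.3,"tz":0,"twist":0},{"fingers":0,"tx":0,"ty":0.3,"tz":0,"twist":0},{"fingers":0,"tx":0,"ty":0,"tz":0,"twist":0},{"fingers":0,"tx":0,"ty":0,"tz":0,"twist":0}]'; python3 -c "
from h import *
force(2)
C=cam('wrist'); cv2.imwrite('pics/w9.png',C[0])"
```

```text
t: 30.35
eef_pos: [0.5164, -0.1608, -0.0094]
tcp_rot: [-1.568, -0.112, 0.113]
ft_force: [-0.3, -0.5, -0.5]
gripper_width: 0.0857
t: 30.75
eef_pos: [0.5165, -0.1609, -0.0153]
tcp_rot: [-1.568, -0.112, 0.112]
ft_force: [0.3, -0.0, 0.6]
gripper_width: 0.0851
t 30.85 F n,l,z [-0.36 -0.02 -0.33] tcp stand x,y mm [-98.9  24.4] z -0.0152 yaw 0.143
```

```bash
python3 -m pendant '[{"fingers":0,"tx":0,"ty":0.3,"tz":0,"twist":0},{"fingers":0,"tx":0,"ty":0.3,"tz":0,"twist":0},{"fingers":0,"tx":0,"ty":0,"tz":0,"twist":0},{"fingers":0,"tx":0,"ty":0,"tz":0,"twist":0}]'; python3 -m pendant '[{"fingers":0.4,"tx":0,"ty":0,"tz":0,"twist":0},{"fingers":0.4,"tx":0,"ty":0,"tz":0,"twist":0},{"fingers":0.4,"tx":0,"ty":0,"tz":0,"twist":0},{"fingers":0.4,"tx":0,"ty":0,"tz":0,"twist":0},{"fingers":0.4,"tx":0,"ty":0,"tz":0,"twist":0},{"fingers":0.4,"tx":0,"ty":0,"tz":0,"twist":0}]' 40; python3 -c "
from h import *
force(2)"
```

```text
t: 31.3
eef_pos: [0.5165, -0.1609, -0.0214]
tcp_rot: [-1.568, -0.112, 0.113]
ft_force: [0.1, -0.5, 0.6]
gripper_width: 0.0853
t: 31.9
eef_pos: [0.5167, -0.1609, -0.021]
tcp_rot: [-1.568, -0.113, 0.112]
ft_force: [-0.4, 0.1, 4.7]
gripper_width: 0.0677
t 32.0 F n,l,z [-0.51  0.59  5.  ] tcp stand x,y mm [-98.8  24.4] z -0.021 yaw 0.143
```

```bash
python3 -m pendant '[{"fingers":0.4,"tx":0,"ty":-0.5,"tz":0,"twist":0},{"fingers":0.4,"tx":0,"ty":-0.5,"tz":0,"twist":0},{"fingers":0.4,"tx":0,"ty":0,"tz":0,"twist":0.143},{"fingers":0.4,"tx":0,"ty":0,"tz":0,"twist":0.143},{"fingers":0.4,"tx":0,"ty":0,"tz":0,"twist":0.143},{"fingers":0.4,"tx":0,"ty":0,"tz":0,"twist":0.143},{"fingers":0.4,"tx":0,"ty":0,"tz":0,"twist":0.143},{"fingers":0.4,"tx":0,"ty":0,"tz":0,"twist":0.143}]'; python3 -m pendant '[{"fingers":0.4,"tx":0,"ty":0,"tz":0,"twist":0.143},{"fingers":0.4,"tx":0,"ty":0,"tz":0,"twist":0.143},{"fingers":0.4,"tx":0,"ty":0,"tz":0,"twist":0.143},{"fingers":0.4,"tx":0,"ty":0,"tz":0,"twist":0.143},{"fingers":0.4,"tx":0,"ty":0,"tz":0,"twist":0.141},{"fingers":0.4,"tx":0,"ty":0,"tz":0,"twist":0},{"fingers":0.4,"tx":0,"ty":0,"tz":0,"twist":0}]'; python3 -c "
from h import *
force(2)"
```

```text
t: 32.8
eef_pos: [0.5164, -0.1608, -0.0112]
tcp_rot: [-1.496, 0.564, -0.564]
ft_force: [-0.0, -0.4, -2.5]
gripper_width: 0.0672
t: 33.5
eef_pos: [0.5165, -0.1609, -0.0112]
tcp_rot: [-1.275, 1.101, -1.1]
ft_force: [0.5, 0.2, -3.2]
gripper_width: 0.0673
t 33.6 F n,l,z [-0.48  0.64 -2.94] tcp stand x,y mm [-99.   24.5] z -0.0112 yaw -1.4252
```

```bash
python3 -m pendant '[{"fingers":0.4,"tx":-1.5,"ty":0,"tz":0,"twist":0.0025},{"fingers":0.4,"tx":-1.6,"ty":0.3,"tz":1,"twist":0},{"fingers":0.4,"tx":-1.5,"ty":0.5,"tz":1.5,"twist":0},{"fingers":0.4,"tx":0,"ty":0,"tz":1.5,"twist":0},{"fingers":0.4,"tx":0,"ty":0,"tz":1.5,"twist":0},{"fingers":0.4,"tx":0,"ty":0,"tz":0,"twist":0},{"fingers":0.4,"tx":0,"ty":0,"tz":0,"twist":0},{"fingers":0.4,"tx":0,"ty":0,"tz":0,"twist":0}]'; python3 -c "
from h import *
force(6)"
```

```text
t: 34.4
eef_pos: [0.5632, -0.1074, -0.0194]
tcp_rot: [-1.273, 1.106, -1.104]
ft_force: [-0.6, -0.1, -2.6]
gripper_width: 0.0676
t 34.7 F n,l,z [-0.5  -0.28 -2.86] tcp stand x,y mm [-44.6  70.4] z -0.0192 yaw -1.4308
```

```bash
python3 -m pendant '[{"fingers":0.4,"tx":0,"ty":0.1,"tz":0.5,"twist":-0.003},{"fingers":0.4,"tx":0,"ty":0,"tz":0.6,"twist":0},{"fingers":0.4,"tx":0,"ty":0,"tz":0.6,"twist":0},{"fingers":0.4,"tx":0,"ty":0,"tz":0.4,"twist":0},{"fingers":0.4,"tx":0,"ty":0,"tz":0.25,"twist":0},{"fingers":0.4,"tx":0,"ty":0,"tz":0,"twist":0},{"fingers":0.4,"tx":0,"ty":0,"tz":0,"twist":0}]'; python3 -c "
from h import *
force(8)"
```

```text
t: 35.4
eef_pos: [0.5874, -0.1043, -0.0204]
tcp_rot: [-1.274, 1.104, -1.102]
ft_force: [-1.2, -0.8, -3.3]
gripper_width: 0.0675
t 35.8 F n,l,z [-1.94 -0.19 -3.17] tcp stand x,y mm [-20.8  70.4] z -0.0203 yaw -1.4275
```

```bash
python3 -m pendant '[{"fingers":0.4,"tx":0,"ty":0,"tz":0.19,"twist":0},{"fingers":0.4,"tx":0,"ty":0,"tz":0,"twist":0},{"fingers":0.4,"tx":0,"ty":0,"tz":0,"twist":0}]'>/dev/null; python3 -c "
from h import *
force(6)"; python3 -m pendant '[{"fingers":0.4,"tx":0.7,"ty":0,"tz":0,"twist":0},{"fingers":0.4,"tx":0.7,"ty":0,"tz":0,"twist":0},{"fingers":0.4,"tx":0.7,"ty":0,"tz":0,"twist":0},{"fingers":0.4,"tx":0.7,"ty":0,"tz":0,"twist":0},{"fingers":0.4,"tx":0.7,"ty":0,"tz":0,"twist":0},{"fingers":0.4,"tx":0.7,"ty":0,"tz":0,"twist":0},{"fingers":0.4,"tx":0.7,"ty":0,"tz":0,"twist":0}]'; python3 -c "
from h import *
force(6)"
```

```text
t 36.4 F n,l,z [-2.71  0.42 -3.77] tcp stand x,y mm [-18.6  70.4] z -0.0203 yaw -1.4275
t: 37.1
eef_pos: [0.5968, -0.1533, -0.0202]
tcp_rot: [-1.273, 1.103, -1.103]
ft_force: [-2.5, 1.1, -3.6]
gripper_width: 0.0676
t 37.4 F n,l,z [-3.29 -1.14 -3.19] tcp stand x,y mm [-18.3  20.4] z -0.0201 yaw -1.4276
```

Around 5–5.5 mm; continue to the right end.

```bash
python3 -m pendant '[{"fingers":0.4,"tx":0.7,"ty":0,"tz":0,"twist":0},{"fingers":0.4,"tx":0.7,"ty":0,"tz":-0.03,"twist":0},{"fingers":0.4,"tx":0.7,"ty":0,"tz":0,"twist":0},{"fingers":0.4,"tx":0.7,"ty":0,"tz":0,"twist":0},{"fingers":0.4,"tx":0.7,"ty":0,"tz":0,"twist":0},{"fingers":0.4,"tx":0.7,"ty":0,"tz":0,"twist":0},{"fingers":0.4,"tx":0.7,"ty":0,"tz":0,"twist":0}]'; python3 -c "
from h import *
force(5)"; python3 -m pendant '[{"fingers":0.4,"tx":0.7,"ty":0,"tz":0,"twist":0},{"fingers":0.4,"tx":0.7,"ty":0,"tz":0,"twist":0},{"fingers":0.4,"tx":0.7,"ty":0,"tz":0,"twist":0},{"fingers":0.4,"tx":0.7,"ty":0,"tz":0,"twist":0},{"fingers":0.4,"tx":0.7,"ty":0,"tz":0,"twist":0},{"fingers":0.4,"tx":0.8,"ty":0,"tz":0,"twist":0},{"fingers":0.4,"tx":0,"ty":0,"tz":0,"twist":0},{"fingers":0.4,"tx":0,"ty":0,"tz":0,"twist":0}]'; python3 -c "
from h import *
force(5)"
```

```text
t: 38.1
eef_pos: [0.6035, -0.2018, -0.0202]
tcp_rot: [-1.274, 1.103, -1.103]
ft_force: [-3.0, 1.1, -2.1]
gripper_width: 0.0672
t 38.35 F n,l,z [-3.18 -1.86 -3.34] tcp stand x,y mm [-18.6 -28.8] z -0.0201 yaw -1.4278
t: 39.15
eef_pos: [0.6098, -0.2444, -0.0201]
tcp_rot: [-1.273, 1.103, -1.104]
ft_force: [-2.3, -1.7, -3.7]
gripper_width: 0.0675
t 39.4 F n,l,z [-3.2  -1.19 -2.82] tcp stand x,y mm [-18.6 -70.9] z -0.0201 yaw -1.4273
```

```bash
python3 -m pendant '[{"fingers":0.4,"tx":0,"ty":0,"tz":-1.5,"twist":0},{"fingers":0.4,"tx":0,"ty":-0.3,"tz":-2,"twist":0},{"fingers":0.4,"tx":0,"ty":-1.5,"tz":-2,"twist":0},{"fingers":0.4,"tx":0,"ty":-2,"tz":-1.5,"twist":0},{"fingers":0.4,"tx":0,"ty":-2,"tz":0,"twist":0},{"fingers":0.4,"tx":0,"ty":-1.5,"tz":0,"twist":0},{"fingers":0.4,"tx":0,"ty":0,"tz":0,"twist":0},{"fingers":0.4,"tx":0,"ty":0,"tz":0,"twist":0}]'; python3 -c "
from h import *
plan(.607,.171,.045,-1.428)"
```

```text
t: 40.2
eef_pos: [0.5411, -0.2535, 0.053]
tcp_rot: [-1.273, 1.101, -1.104]
ft_force: [0.1, -0.0, -3.1]
gripper_width: 0.0675
t 40.2 pos [ 0.5411 -0.2535  0.053 ] th0 -1.4271 down [ 1.4e-03 -5.0e-04 -1.0e+00] q [-0.458  0.578  1.775  0.     0.787  0.969] w 0.0675 F [ 0.08 -0.04 -3.11]
twist 0.0009 before-twist cm [-41.07   0.79  12.61] after-twist cm [-41.08   0.79  12.57]
```

```bash
python3 -m pendant '[{"fingers":0.4,"tx":-2,"ty":0,"tz":0.5,"twist":0},{"fingers":0.4,"tx":-3,"ty":0,"tz":0.8,"twist":0},{"fingers":0.4,"tx":-3,"ty":0,"tz":0.8,"twist":0},{"fingers":0.4,"tx":-3,"ty":0,"tz":0.9,"twist":0},{"fingers":0.4,"tx":-3,"ty":0,"tz":1,"twist":0},{"fingers":0.4,"tx":-3,"ty":0,"tz":1,"twist":0},{"fingers":0.4,"tx":-3,"ty":0,"tz":1,"twist":0},{"fingers":0.4,"tx":-3,"ty":0,"tz":1,"twist":0}]'; python3 -m pendant '[{"fingers":0.4,"tx":-3,"ty":0,"tz":1,"twist":0},{"fingers":0.4,"tx":-3,"ty":0,"tz":1,"twist":0},{"fingers":0.4,"tx":-3,"ty":0,"tz":1,"twist":0},{"fingers":0.4,"tx":-3,"ty":0,"tz":0.9,"twist":0},{"fingers":0.4,"tx":-3,"ty":0,"tz":0.9,"twist":0},{"fingers":0.4,"tx":-3,"ty":0,"tz":0.8,"twist":0},{"fingers":0.4,"tx":0,"ty":0,"tz":0,"twist":0},{"fingers":0.4,"tx":0,"ty":0,"tz":0,"twist":0}]'
python3 - <<'E'
from look import *
plan(.607,.171,-.013,-1.428)
C=cam("wrist"); r=ctrl.trace("pad","wrist"); print([(toworld(C,d["centre"],.006).round(3),round(float(d["conf"]),2),d["mask"].sum()) for d in r[:2]])
print([(toworld(C,d["centre"],0).round(4),round(float(d["conf"]),2)) for d in ctrl.tip_of("pad","wrist")[:2]])
r=ctrl.trace("housing","wrist")
if r: print(fit([C],[r[0]["mask"]],HP,[(.602,.17,-1.428)],ctrl.sense()["eef_pos"][2]+.021))
E
```

```text
t: 41.0
eef_pos: [0.5763, -0.0144, 0.0515]
tcp_rot: [-1.275, 1.104, -1.102]
ft_force: [-0.3, -0.9, -1.8]
gripper_width: 0.067
t: 41.8
eef_pos: [0.6056, 0.1708, 0.0514]
tcp_rot: [-1.276, 1.103, -1.101]
ft_force: [-0.5, 0.3, -2.9]
gripper_width: 0.0674
t 41.8 pos [0.6056 0.1708 0.0514] th0 -1.4255 down [-1.9e-03 -6.0e-04 -1.0e+00] q [ 0.256  0.618  1.699 -0.     0.827  1.682] w 0.0674 F [-0.49  0.3  -2.88]
twist 0.0025 before-twist cm [-0.01  6.44  0.16] after-twist cm [-0.01  6.44  0.16]
[(array([0.637, 0.176, 0.006]), 0.8, np.int64(21146))]
[(array([0.6023, 0.1712, 0.    ]), 0.72)]
(array([ 0.59896269,  0.17044623, -1.42800568]), np.float64(0.10940202745656227))
```

```bash
python3 -m pendant '[{"fingers":0.4,"tx":0,"ty":2,"tz":0.15,"twist":0},{"fingers":0.4,"tx":0,"ty":2,"tz":0,"twist":0},{"fingers":0.4,"tx":0,"ty":1.5,"tz":0,"twist":0},{"fingers":0.4,"tx":0,"ty":0.6,"tz":0,"twist":0},{"fingers":0.4,"tx":0,"ty":0.3,"tz":0,"twist":0},{"fingers":0.4,"tx":0,"ty":0,"tz":0,"twist":0},{"fingers":0.4,"tx":0,"ty":0,"tz":0,"twist":0}]'; python3 -c "
from h import *
force(4)"
```

```text
t: 42.7
eef_pos: [0.6085, 0.1705, -0.0105]
tcp_rot: [-1.273, 1.102, -1.103]
ft_force: [0.7, 0.2, -3.0]
gripper_width: 0.0672
t 42.9 F n,l,z [ 0.1 -0.3 -2.6] tcp stand x,y mm [ 39.3 339.4] z -0.0104 yaw -1.4274
```

```bash
python3 -m pendant '[{"fingers":0.4,"tx":0,"ty":0.2,"tz":-0.1,"twist":0},{"fingers":0.4,"tx":0,"ty":0.15,"tz":0,"twist":0},{"fingers":0.4,"tx":0,"ty":0.05,"tz":0,"twist":0},{"fingers":0.4,"tx":0,"ty":0,"tz":0,"twist":0}]';python3 -c "
from h import *
force(4)"; python3 -m pendant '[{"fingers":0.4,"tx":0,"ty":0.05,"tz":0,"twist":0},{"fingers":0.4,"tx":0,"ty":0,"tz":0,"twist":0}]';python3 -c "
from h import *
force(4)"
```

```text
t: 43.3
eef_pos: [0.6068, 0.1702, -0.015]
tcp_rot: [-1.274, 1.103, -1.103]
ft_force: [-2.1, -0.4, 2.3]
gripper_width: 0.0672
t 43.5 F n,l,z [-3.21 -0.23  2.91] tcp stand x,y mm [ 37.5 339.3] z -0.0149 yaw -1.4275
t: 43.7
eef_pos: [0.6068, 0.1702, -0.015]
tcp_rot: [-1.274, 1.103, -1.103]
ft_force: [-5.4, -0.6, 8.9]
gripper_width: 0.0674
t 43.9 F n,l,z [-4.9  -0.65  8.73] tcp stand x,y mm [ 37.5 339.3] z -0.015 yaw -1.4275
```

Firmly on the pad. Release and rise.

```bash
python3 -m pendant '[{"fingers":0,"tx":0,"ty":0,"tz":0,"twist":0},{"fingers":0,"tx":0,"ty":0,"tz":0,"twist":0},{"fingers":0,"tx":0,"ty":0,"tz":0,"twist":0},{"fingers":0,"tx":0,"ty":0,"tz":0,"twist":0},{"fingers":0,"tx":0,"ty":0,"tz":0,"twist":0},{"fingers":0,"tx":0,"ty":-1,"tz":0,"twist":0},{"fingers":0,"tx":0,"ty":-2,"tz":0,"twist":0},{"fingers":0,"tx":0,"ty":-3,"tz":0,"twist":0}]'; python3 -m pendant '[{"fingers":0,"tx":0,"ty":-3,"tz":0,"twist":0},{"fingers":0,"tx":0,"ty":-3,"tz":0,"twist":0},{"fingers":0,"tx":0,"ty":-3,"tz":0,"twist":0},{"fingers":0,"tx":0,"ty":-3,"tz":0,"twist":0},{"fingers":0,"tx":0,"ty":-1,"tz":0,"twist":0},{"fingers":0,"tx":0,"ty":0,"tz":0,"twist":0},{"fingers":0,"tx":0,"ty":0,"tz":0,"twist":0}]'
python3 - <<'E'
from look import *
C=cam("wrist"); r=ctrl.trace("housing","wrist"); Ms=[]
if r:
    h,f=fit([C],[r[0]["mask"]],HP,[(.602,.17,-1.428)],.006); print("h",h.round(4),round(f,3)); Ms.append((HP,[*h,.006],(0,0,255)))
for n in("wrist","scene","top"):
    if n!="wrist": C2=cam(n)
    else: C2=C
    p=ctrl.trace("pad",n)
    if p:
        print(n,"pad",[x if np.isscalar(x) else x.round(4) for x in fit([C2],[cv2.morphologyEx(p[0]["mask"].astype(np.uint8),cv2.MORPH_CLOSE,np.ones((41,41)))],PP,[(.602,.17,.297)])])
    if n!="wrist":
        for l in("spool","flux_bottle","cover_plate","brush","parts_tray","tweezers","tip_pot","stand"):
            d=ctrl.tip_of(l,n)[:1]
            if d: print(n,l,toworld(C2,d[0]["centre"],0)[:2].round(3),round(float(d[0]["conf"]),2))
show(C,Ms,"pics/w10.png",(0,0,560,420),1.42)
E
```

```text
t: 44.7
eef_pos: [0.6057, 0.1699, 0.0441]
tcp_rot: [-1.276, 1.105, -1.102]
ft_force: [-0.1, 0.1, 0.3]
gripper_width: 0.0855
t: 45.4
eef_pos: [0.6062, 0.17, 0.1735]
tcp_rot: [-1.275, 1.104, -1.103]
ft_force: [-0.0, -0.3, -0.3]
gripper_width: 0.0856
h [ 0.6002  0.17   -1.4219] 0.014
wrist pad [array([0.6032, 0.173 , 0.2993]), np.float64(0.4045155428841047)]
scene pad [array([0.5997, 0.1696, 0.2975]), np.float64(0.03392199212298311)]
scene spool [0.571 0.475] 0.46
scene flux_bottle [0.389 0.365] 0.71
scene cover_plate [0.324 0.171] 0.85
scene brush [ 0.323 -0.209] 0.51
scene parts_tray [ 0.489 -0.494] 0.64
scene tweezers [0.571 0.473] 0.89
scene tip_pot [0.433 0.432] 0.78
scene stand [0.602 0.166] 0.74
top pad [array([ 0.6185,  0.1274, -0.4894]), np.float64(3.6566541510221104)]
top flux_bottle [0.378 0.361] 0.47
top brush [ 0.31  -0.212] 0.84
top parts_tray [ 0.501 -0.483] 0.9
top tweezers [0.575 0.483] 0.51
top tip_pot [0.449 0.439] 0.76
top stand [ 0.625 -0.18 ] 0.83
```

View pics/w10.png

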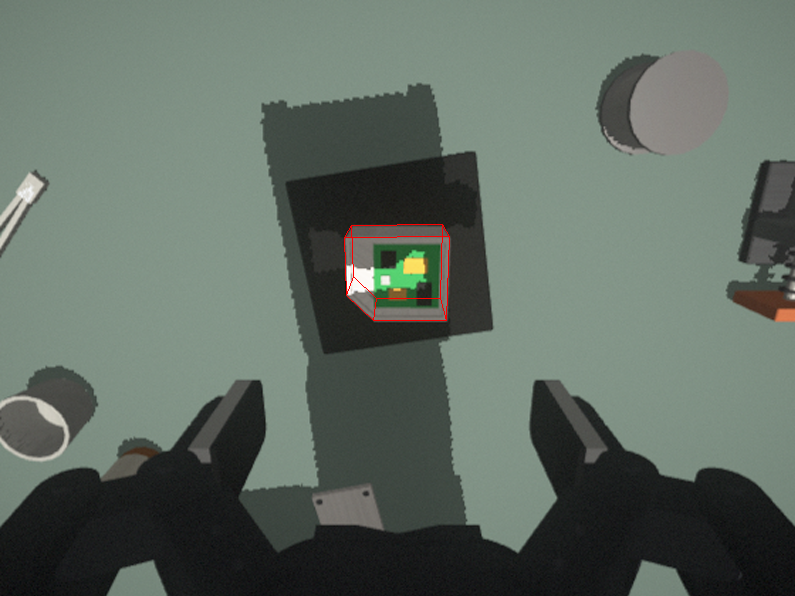

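```bash
python3 -c "
from station import ctrl
print(ctrl.close_job(), ctrl.sense()['t'])"
```

```text
the job is handed in; nothing more can be done
the job is handed in; nothing more can be done
```

Both test faces are swept along the bar, and the housing stands upright on the pad, released. I handed the job in after about 46 s of the 72 s allowed.

- **Sweeps:** I held each face square to the bar (within about 0.3° of the bar's measured direction) and slid its centre from 70 mm left of the bar's middle to 71 mm right. I did the narrower face first, then set the housing down, regripped it and swept the wider one. The bar gave about 4 to 5.5 mm, judged from a force of 2.5–3.3 N and from the arm's position. It stayed well clear of the 16 mm stop. The housing rode about 1 mm above the bench during both sweeps.
- **Failed grasp:** My first try at regripping for the wider face was too high. The fingers closed on top of the housing and the wrist force reached about 31 N upward. The next picture showed the housing had not moved, and I regripped about 27 mm lower. The fingertips sit farther back than I had assumed, so the grip for the first sweep was probably shallow too, but it did not slip.
- **Final check:** The housing was measured at (0.600, 0.170), against a pad centre of about (0.602, 0.170), so it is within about 2 mm. The gripper is open and well above it.
- **Other objects:** The bystanders that were found again were within about 10–15 mm of their first positions, which is the network's own scatter. The robot did not go near them.
- **Unreliable readings:** The last check did not find the spool properly, because the network reported the tweezers' spot, though the picture shows it upright where expected. One stand reading landed on the pad, and the top camera's pad fit failed because the arm blocked its view.

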